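Fold back the bifold door of a counter cupboard and put the canister away

ROBOT

A 6-joint arm with a two-finger parallel gripper is mounted at the origin on the work surface. World frame = base frame: x ahead of the robot, y to its left, z up, the work surface at z = 0. Lengths are in m, angles in rad, forces in N, time in s.
With the tool pointing down it reaches from about 0.375 to 0.9 m from the base axis. Payload 3.1 kg.
Tool frame: the origin (TCP) lies at the very end of the fingers, on their centre line; the grasp point (between the pads) lies 19 mm behind it; z points along the fingers, y is the direction in which the jaws open and shut (so a half turn about z gives the same grasp; the last joint's range is limited). The gripper opens to 85 mm and grips with 20 to 120 N. Pads are 22 mm wide; open, the fingers measure 114 mm over their backs; the gripper's body (76 mm by 85 mm) begins 54 mm behind the grasp point. The pads swing forward as they close: fully open they stand 13 mm farther back than shut.
Start: joints at [1.016, 0.527, 1.433, -0, 1.181, -0.178], TCP at [0.229, 0.581, 0.231] pointing down, gripper open.
Joint ranges: [-3.08, 3.08], [-0.75, 2.2], [0.22, 2.44], [-1.43, 4.57], [0, 2.65], [-2.85, 2.85]. Speed limits (rad/s): [2.79, 2.79, 3.14, 3.14, 3.14, 3.14].

INTERFACE

Orientations are given as a rotation vector (axis times angle).
In Python, from plant import * gives the robot as it stands.
- The arm moves only by the tool arm_command, never from a script. Its argument "rows" is a list of rows, each a list of 6 numbers: the shift along the tool's x, y, z in mm, then the turn, a rotation vector about the tool's x, y, z in rad. A call has 1 to 12 rows; each row is the pose to reach, as a shift and turn from the pose measured when the call began, along the tool's axes at that moment; what a row does not reach only later rows make up. A row lasts 1/10 s, in which the tool goes at most 50 mm and 8.59 degrees, less where a joint would pass 70% of its speed; a pose out of reach is approached as far as the arm can. A call with a gripper value outside its range is refused whole. "fingers" is the finger opening in mm, from 0 to 85.4, set as the call begins (left out, the last holds). The fingers move at their own pace and stop on an object; the grip force is fixed at half the most. Time passes only in rows, so rows that repeat a pose let the fingers close. It gives the time, the measured TCP pose, the force and the opening at its end, in the units of the state.
- state(): the state, without advancing time (a new reading comes with each control period).
- capture(name): name is "side" or "top" or "wrist"; returns a dict with "color" (480x640x3 uint8, red, green, blue), "K" (3x3 intrinsics, pixels), "R" (3x3) and "t" (3): a world point X has camera coordinates R X + t. Camera axes: x right, y down, z forward; pixel columns grow to the right and rows downward; lengths in m; the calibration is good to about 2 mm. A picture is of the moment at which its call begins. There is no depth.
- job_done(): hands the job in, once; it reports no verdict.
The state is a dict: "t": time; "joints": joint angles; "qd": joint speeds; "joint_torque": joint torques, N m; "tcp_pos": TCP position; "ee_rot": TCP orientation; "ft_force": force on the tool from outside, world axes, zero at the start; "moment": the same for the moment, N m; "finger_gap": opening from 0.0 (shut) to 1.0 (fully open).
Only numpy, scipy, OpenCV 4.12 (cv2) and the standard library are available. Lean on these libraries where they do the work, as an engineer would, in place of code of your own. Each camera call takes 0.05 s, during which the arm holds its last target.

TASK

The cupboard's bifold door is ajar: push its red pull bar, at the fold, sideways so that both panels collapse along the track, gently, until the door is folded fully back against its stop. Then stand the blue canister upright on the round cork mat inside the cupboard and let go, leaving the yellow tin and the amber jar where they are.

Things in the scene. Friction and masses are not known exactly. Their poses are not given: they have to be found in the camera images.
- opening (a point): Cupboard on the counter: dark wood posts, clear roof, sides and back, white floor 12 mm thick, sill 20 mm out in front. This point: middle of the 280 mm wide opening, in its front plane, at counter height; x points into the cupboard (260 mm deep), y left as the robot sees it, z up. Fixed, but place and yaw differ each time. Offsets below are in this frame, mm.
- track (a point): Aluminium door track across the top of the opening; this is the middle of its underside, 270 above the counter. It is 18 high, x -6 to 22; the clear roof (underside 276) follows behind it. Nothing can come in from straight above: reach in under the track with the tool leaning about 35 to 50 degrees from vertical.
- post (a point): Left door post, at (0, 140, 140): the hinge line of panel A.
- fold (a point): Fold hinge between panels A and B, at (-140 sin q, 140 - 140 cos q, 140), q the fold angle: it swings towards the robot and to the left. Panel A runs from the left post to the fold, panel B from the fold to the track at (0, 140 - 280 cos q). Each is 140 wide, 248 high (from 16 above the counter), 14 thick, outside of the hinge lines; white, dark wood rim.
- panel_a (a joint): Fold angle q (rad) of the bifold door: 0 shut, 1.5 folded fully back at its rigid stop; starts ajar, 0.5 to 0.8. The hinges have friction, about 0.2 N m in all: the door stays where it is left and is not sprung.
- pull_bar: Upright red pull bar, 16 in diameter, 200 high, on two 16 mm stand-offs on the outer face of panel B beside the fold; turns with B. This is its middle, 145 above the counter, at fold + 12 (sin q, -cos q) + 30 (-cos q, -sin q). Pushed leftwards (+y) on its right side, following that arc, it takes about 2 to 10 N; the force rises sharply at the stop.
- canister_mid (a point): Blue canister with a white band and steel lid, upright cylinder 60 mm in diameter, 115 mm high, about 0.3 kg, loose on the counter; this is its centre, half-way up.
- canister: The same canister, at the centre of its underside.
- mat (a point): Round cork mat, 104 mm in diameter, 3 mm thick, fixed on the cupboard floor; this is the centre of its top, 15 mm above the counter, 70 mm inside the front plane. Axes as the opening's. A white bowl and a blue mug stand at the back of the cupboard, about 80 mm and more beyond the mat's centre.
- yellow_tin_mid (a point): Yellow tin, of the canister's size, on the counter; its centre. Leave alone.
- amber_jar_mid (a point): Amber jar with a paper label, of the canister's size, on the counter; its centre. Leave alone.

How it is judged:
By the outcome, as a careful person would: the job done as asked, in the order asked, and still so for the second after the job is handed in, with the robot touching nothing.
It also fails if it takes over 72 s, if anything falls off the work surface, if the arm or the gripper's body presses on something with over 40 N, if the wrist force passes 120 N, or if a joint passes its speed limit or range.

## Working session

There is one attempt and no reset: what is moved stays moved. The work goes in short steps, Python scripts to look and compute and a tool call to move; the robot and the scene stay as the last step left them, time stands still between calls to the robot, and variables do not carry over. Pictures are saved under pics/ and viewed, and the job is handed in when it is done.

Besides the shell and the picture viewer there is one more tool, called after "Emit:" by a JSON object that holds its "fn" and its "kwargs", one argument or row to a line. arm_command: Moves the arm, as the interface text tells. Its arguments: {"type":"object","properties":{"rows":{"type":"array"},"fingers":{"type":"number"}},"required":["rows"]}

```bash
ls; mkdir -p pics; python3 - <<'E'
from plant import *
import cv2,numpy as np
s=state();print(s)
for n in ["side","top","wrist"]:
    c=capture(n);cv2.imwrite(f"pics/{n}0.png",c["color"][:,:,::-1]);print(n,c["K"].tolist(),np.round(c["R"],4).tolist(),np.round(c["t"],4).tolist())
    np.savez(f"pics/{n}0.npz",**{k:c[k] for k in("K","R","t")})
E
```

```text
pics
{'t': 0.0, 'joints': array([ 1.01649254e+00,  5.28440627e-01,  1.43389495e+00,  4.39155790e-05,
        1.18138255e+00, -1.78511900e-01]), 'qd': array([-0.00104578, -0.00049666,  0.00075835,  0.00128424,  0.00106418,
        0.00036033]), 'joint_torque': array([-2.85989254e-04, -4.42364573e+01, -1.78021163e+01, -1.97249210e-04,
        8.41929519e-03,  7.17763214e-06]), 'tcp_pos': array([0.22897246, 0.58079026, 0.23035164]), 'ee_rot': array([-0.58670145, -3.08550711,  0.00309343]), 'ft_force': array([ 0.08540635, -0.12944482,  0.21454183]), 'moment': array([-0.00341089, -0.05412992, -0.03186436]), 'finger_gap': 1.0008286378145257}
side [[543.2377950796265, 0.0, 320.58474164100505], [0.0, 543.2377950796265, 234.4113904947801], [0.0, 0.0, 1.0]] [[-0.6655, 0.7464, 0.0086], [0.6983, 0.6267, -0.3459], [-0.2635, -0.2241, -0.9382]] [0.4106, -0.2999, 1.4214]
top [[571.8120341731163, 0.0, 317.0623595239939], [0.0, 571.8120341731163, 243.0714007844009], [0.0, 0.0, 1.0]] [[-0.063, -0.998, 0.002], [-0.9778, 0.0613, -0.2005], [0.2, -0.0146, -0.9797]] [-0.0058, 0.5978, 1.3319]
wrist [[335.15657244794073, 0.0, 321.710821960382], [0.0, 335.15657244794073, 236.7468958736956], [0.0, 0.0, 1.0]] [[0.3679, 0.9299, -0.0007], [0.8872, -0.3508, 0.2996], [0.2783, -0.1108, -0.9541]] [-0.6246, -0.0382, 0.38]
```

View pics/side0.png

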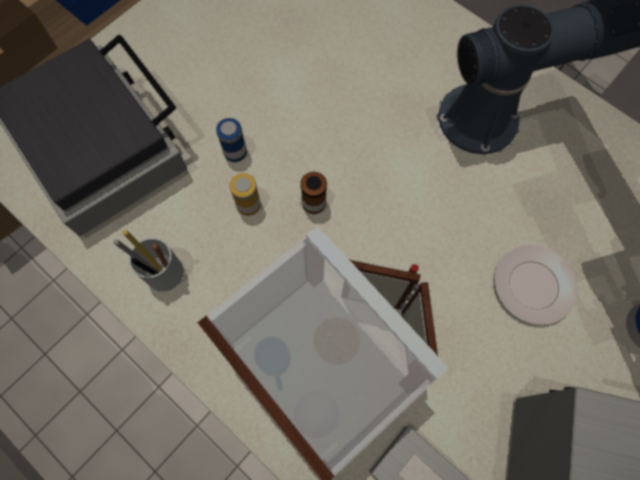

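View pics/top0.png

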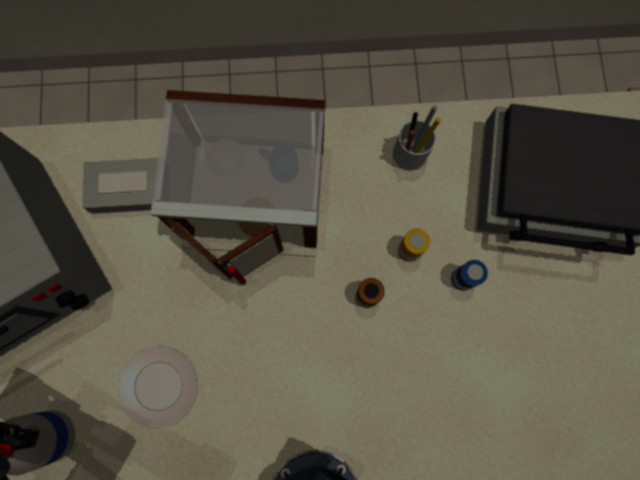

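View pics/wrist0.png

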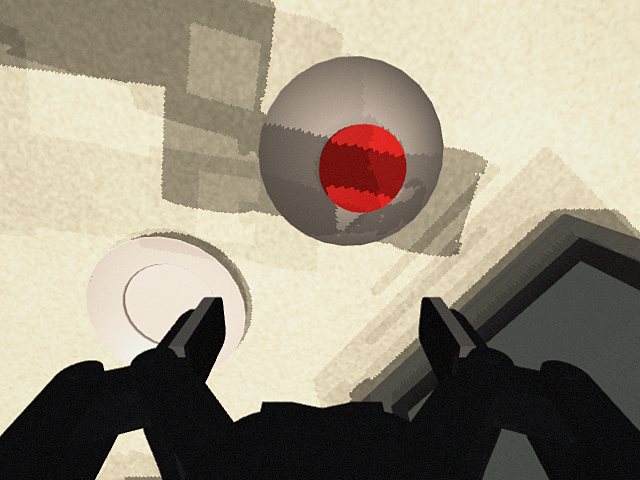

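The side view shows the blue canister at (232,138), tin (245,193), jar (314,192), the door and red bar at (414,268), and the track from (318,238) to (440,370). In the top view, the canister is at (471,273), tin (416,243), jar (370,291), red bar (234,272), and the track from (153,208) to (315,218). I'll zoom in to pick precise pixels.

```bash
python3 - <<'E'
import cv2
t=cv2.imread("pics/top0.png");s=cv2.imread("pics/side0.png")
def z(im,x0,y0,w,h,f,n):
    cv2.imwrite(n,cv2.resize(cv2.convertScaleAbs(im[y0:y0+h,x0:x0+w],alpha=1.5,beta=15),None,fx=f,fy=f,interpolation=cv2.INTER_CUBIC))
z(t,140,80,200,150+60,4-1.2,"pics/zt1.png") if 0 else z(t,140,170,200,120,4,"pics/zt1.png")
z(t,340,220,160,100,5,"pics/zt2.png")
z(s,300,225,160,150,4,"pics/zs1.png")
z(s,200,110,150,120,5,"pics/zs2.png")
E
```

```text
(no output)
```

View pics/zt1.png

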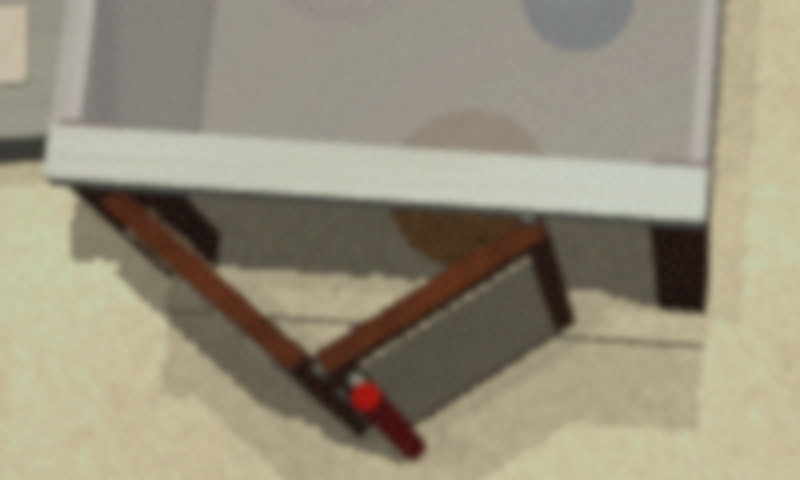

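View pics/zt2.png

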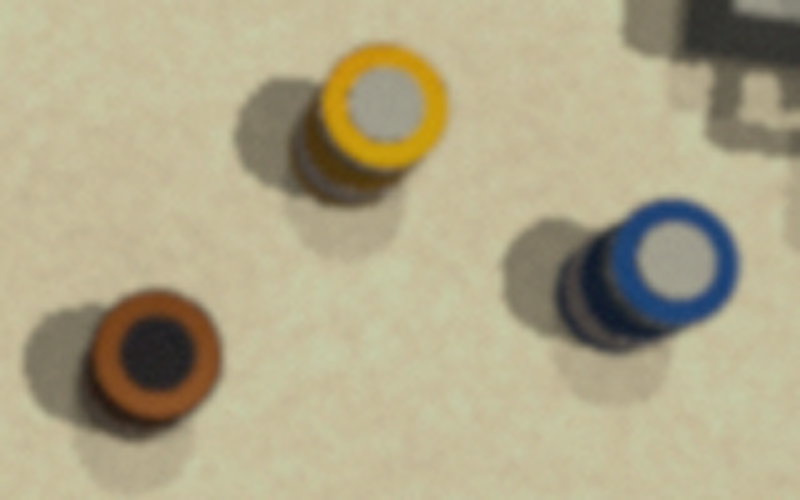

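View pics/zs1.png

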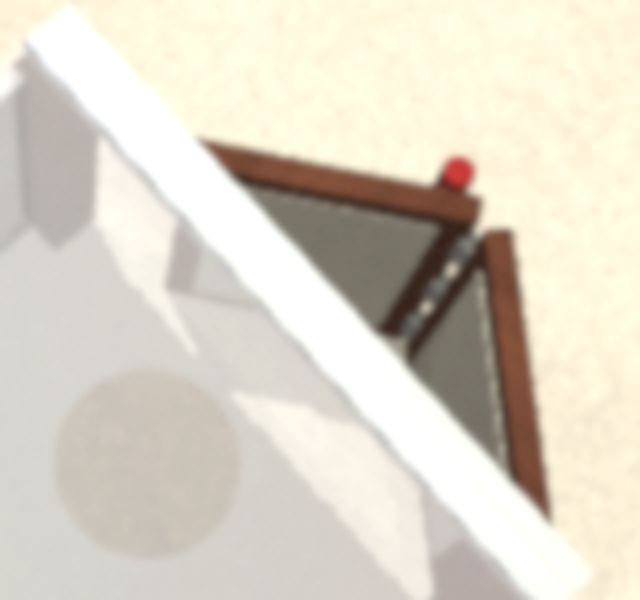

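View pics/zs2.png

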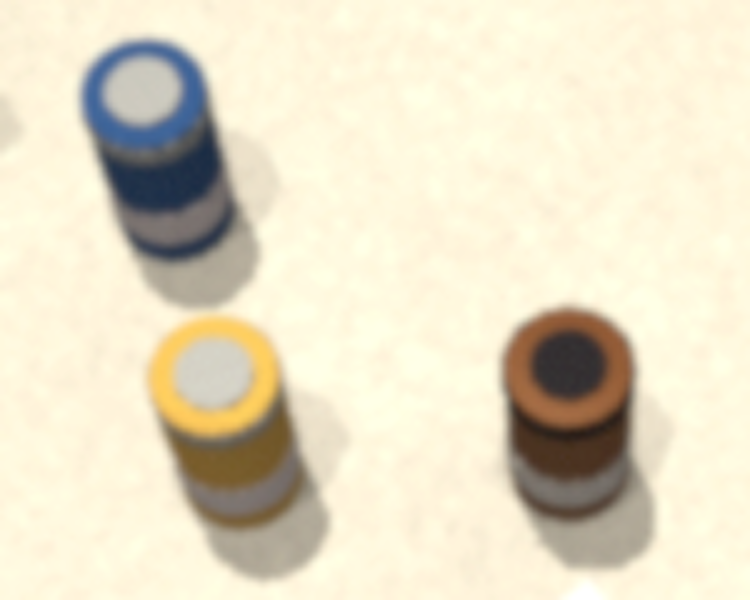

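```bash
cat > h.py <<'E'
import numpy as np,cv2
def cam(n): 
    d=np.load(f"pics/{n}.npz");return d["K"],d["R"],d["t"]
def tri(obs):
    A=[]
    for n,(u,v) in obs:
        K,R,t=cam(n);P=K@np.c_[R,t];A+= [u*P[2]-P[0],v*P[2]-P[1]]
    X=np.linalg.svd(np.array(A))[2][-1];X=X[:3]/X[3]
    e=[np.round(proj(n,X)-np.array(p),1).tolist() for n,p in obs]
    return X,e
def proj(n,X):
    K,R,t=cam(n);p=K@(R@np.asarray(X)+t);return p[:2]/p[2]
def plane(n,uv,z):
    K,R,t=cam(n);d=R.T@np.linalg.solve(K,[*uv,1.]);c=-R.T@t
    return c+d*(z-c[2])/d[2]
E
python3 - <<'E'
from h import *
T=lambda u,v,f=4,o=(140,170):(o[0]+(u+.5)/f-.5,o[1]+(v+.5)/f-.5)
S=lambda u,v,f=4,o=(300,225):T(u,v,f,o)
P={"can":(T(675,263,5,(340,220)),S(146,95,5,(200,110))),
"tin":(T(386,107,5,(340,220)),S(215,376,5,(200,110))),
"jar":(T(156,356,5,(340,220)),S(568,367,5,(200,110))),
"bar":(T(366,397),S(457,172)),
"mat":(T(467,187),S(148,464)),
"trRF":(T(706,221),S(67,5)),"trRB":(T(708,165),S(27,42)),"trLF":(T(45,180),S(590,575)),
"Bcorner":(T(322,366),S(480,200))}
R={}
for k,(a,b) in P.items():
    X,e=tri([("top0",a),("side0",b)]);R[k]=X;print(k,np.round(X,4),e)
d=R["trLF"]-R["trRF"];print(np.linalg.norm(d),np.degrees(np.arctan2(-d[0],d[1])))
E
```

```text
can [ 0.4928 -0.4006  0.1183] [[-0.2, 0.2], [-0.3, -0.1]]
tin [ 0.5746 -0.2747  0.1182] [[-0.2, 0.1], [-0.2, -0.1]]
jar [ 0.4653 -0.1585  0.1193] [[0.1, -0.1], [0.1, 0.0]]
bar [0.5147 0.1413 0.2473] [[0.1, -0.0], [0.1, 0.0]]
mat [0.6819 0.1048 0.0238] [[-0.0, 0.0], [-0.0, -0.0]]
trRF [ 0.5871 -0.0404  0.2908] [[0.0, -0.0], [0.0, 0.0]]
trRB [ 0.6147 -0.042   0.2955] [[-0.5, 0.3], [-0.7, -0.2]]
trLF [0.6307 0.2961 0.2874] [[0.1, -0.0], [0.2, 0.1]]
Bcorner [0.5276 0.1592 0.2745] [[0.2, -0.1], [0.2, 0.1]]
0.33931093364738 -7.381609500951691
```

```bash
python3 - <<'E'
from h import *
from scipy.optimize import least_squares
T=lambda u,v,f=4,o=(140,170):(o[0]+(u+.5)/f-.5,o[1]+(v+.5)/f-.5)
S=lambda u,v,f=4,o=(300,225):T(u,v,f,o)
P={"can":(T(675,263,5,(340,220)),S(146,95,5,(200,110)),.115),
"tin":(T(386,107,5,(340,220)),S(215,376,5,(200,110)),.115),
"jar":(T(156,356,5,(340,220)),S(568,367,5,(200,110)),.115),
"bar":(T(366,397),S(457,172),.245),"mat":(T(467,187),S(148,464),.015),
"trRF":(T(706,221),S(67,5),.288),"trLF":(T(45,180),S(590,575),.288)}
R={}
for k,(a,b,z) in P.items():
    p=plane("top0",a,z),plane("side0",b,z);R[k]=(p[0]+p[1])/2;print(k,np.round(p,4)[:,:2].tolist())
def W(o,a,p): c,s=np.cos(a),np.sin(a);return np.array([o[0]+c*p[0]-s*p[1],o[1]+s*p[0]+c*p[1]])
def barl(q): 
    s,c=np.sin(q),np.cos(q);return np.array([-.14*s+.012*s-.03*c,.14-.14*c-.012*c-.03*s])
def f(x):
    o,a,q,h=x[:2],x[2],x[3],x[4]
    return np.r_[W(o,a,(-.006,-h))-R["trRF"][:2],W(o,a,(-.006,h))-R["trLF"][:2],W(o,a,(.07,0))-R["mat"][:2],W(o,a,barl(q))-R["bar"][:2]]
s=least_squares(f,[.6,.12,-.12,.6,.17]);print(np.round(s.x,4),np.degrees(s.x[2:4]),np.round(s.fun*1e3,1))
s.x.tofile("fit.bin")
for q in np.r_[s.x[3],np.linspace(.6,1.5,10)]: print(round(q,2),np.round(W(s.x[:2],s.x[2],barl(q)),4),np.round(W(s.x[:2],s.x[2],(-.14*np.sin(q),.14-.14*np.cos(q))),3))
E
```

```text
can [[0.4936, -0.4021], [0.4915, -0.4017]]
tin [[0.5755, -0.2757], [0.5736, -0.2756]]
jar [[0.4656, -0.1587], [0.4639, -0.1603]]
bar [[0.515, 0.1419], [0.5139, 0.141]]
mat [[0.6843, 0.1056], [0.6806, 0.1042]]
trRF [[0.5878, -0.0403], [0.5863, -0.0412]]
trLF [[0.6305, 0.2962], [0.631, 0.2958]]
[ 0.6148  0.1232 -0.1427  0.6715  0.1698] [-8.17447262 38.47198084] [-2.4 -3.2  2.2 -3.9  1.6  8.4 -1.4 -1.2]
0.67 [0.513  0.1402] [0.533 0.166]
0.6 [0.5184 0.1346] [0.54  0.159]
0.7 [0.511  0.1426] [0.53  0.169]
0.8 [0.505  0.1517] [0.521 0.18 ]
0.9 [0.5002 0.1619] [0.514 0.191]
1.0 [0.4967 0.1731] [0.507 0.204]
1.1 [0.4947 0.1852] [0.502 0.217]
1.2 [0.494  0.1981] [0.498 0.23 ]
1.3 [0.4947 0.2116] [0.496 0.244]
1.4 [0.4969 0.2256] [0.495 0.258]
1.5 [0.5004 0.24  ] [0.495 0.272]
```

```bash
cat >> h.py <<'E'
from scipy.spatial.transform import Rotation as Ro
import json
def rel(pos,Rt=None):
    """target world pose -> row numbers (mm, rad) from present pose; logs state"""
    from plant import state
    s=state();R0=Ro.from_rotvec(s["ee_rot"])
    Rt=R0 if Rt is None else Rt
    sh=R0.inv().apply(np.asarray(pos)-s["tcp_pos"])*1e3
    return np.round(sh,1).tolist(),np.round((R0.inv()*Rt).as_rotvec(),3).tolist()
def log():
    from plant import state
    s=state();open("log.jsonl","a").write(json.dumps({k:np.asarray(v).tolist() for k,v in s.items()})+"\n")
    R=Ro.from_rotvec(s["ee_rot"]).as_matrix()
    print("t",round(s["t"],2),"j",np.round(s["joints"],3).tolist(),"p",np.round(s["tcp_pos"],4).tolist(),"F",np.round(s["ft_force"],1).tolist(),"gap",round(s["finger_gap"],3));print("x,y,z axes",np.round(R.T,3).tolist())
def tool(az,lean,ysign):
    """tool z = lean forward at azimuth az; tool y horizontal; ysign=+1 -> y axis to the left"""
    z=np.array([np.sin(lean)*np.cos(az),np.sin(lean)*np.sin(az),-np.cos(lean)])
    y=ysign*np.array([-np.sin(az),np.cos(az),0]);x=np.cross(y,z)
    return Ro.from_matrix(np.c_[x,y,z])
E
python3 - <<'E'
from h import *
log()
R=tool(0,0,1)
print(R.as_matrix())
for p in [(.3,.5,.34),(.47,.06,.33)]: print(rel(p,R))
E
```

```text
t 0.15 j [1.016, 0.528, 1.434, 0.0, 1.181, -0.179] p [0.2291, 0.5809, 0.2305] F [0.2, -0.1, 1.0] gap 1.004
x,y,z axes [[-0.93, 0.367, 0.0], [0.367, 0.93, -0.002], [-0.001, -0.001, -1.0]]
[[-1.  0.  0.]
 [ 0.  1.  0.]
 [ 0.  0. -1.]]
([-95.7, -49.4, -109.4], [-0.002, -0.001, -0.376])
([-415.3, -396.3, -98.9], [-0.002, -0.001, -0.376])
```

Emit:
{"fn": "arm_command", "kwargs": {
  "rows": [
    [-20,-10,-50,0,0,-0.05],
    [-60,-35,-100,0,0,-0.15],
    [-96,-60,-105,0,0,-0.25],
    [-130,-100,-105,0,0,-0.376],
    [-165,-135,-105,0,0,-0.376],
    [-200,-170,-105,0,0,-0.376],
    [-235,-205,-105,0,0,-0.376],
    [-270,-240,-105,0,0,-0.376],
    [-305,-275,-105,0,0,-0.376],
    [-340,-310,-105,0,0,-0.376],
    [-375,-345,-105,0,0,-0.376],
    [-400,-375,-105,0,0,-0.376]
  ],
  "fingers": 0
}}

```text
t: 1.35
tcp_pos: [0.4641, 0.0835, 0.336]
ee_rot: [0.0, -3.141, 0.002]
ft_force: [0.8, 1.3, 0.3]
finger_gap: -0.002
```

```bash
python3 - <<'E'
from h import *
from plant import *
log()
c=capture("wrist");cv2.imwrite("pics/wrist1.png",c["color"][:,:,::-1]);np.savez("pics/wrist1.npz",**{k:c[k] for k in("K","R","t")})
E
```

```text
t 1.35 j [-0.059, 0.195, 1.657, -0.001, 1.29, -1.629] p [0.4641, 0.0835, 0.336] F [0.8, 1.3, 0.3] gap -0.002
x,y,z axes [[-1.0, -0.0, 0.0], [-0.0, 1.0, -0.001], [-0.0, -0.001, -1.0]]
```

View pics/wrist1.png

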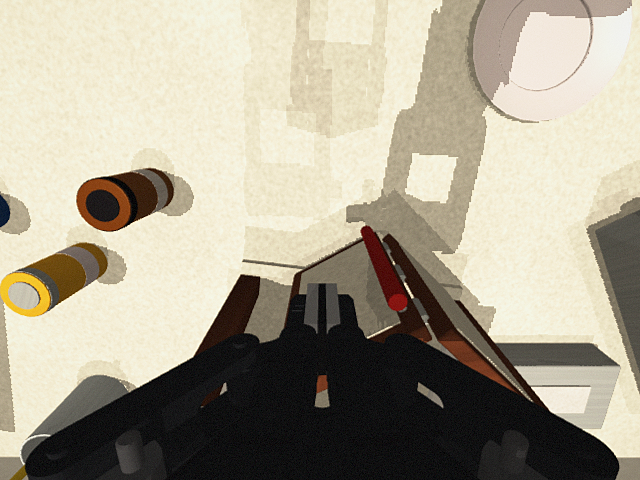

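```bash
python3 - <<'E'
from h import *
print(plane("wrist1",(398,302),.245),tri([("wrist1",(398,302)),("top0",(231.1,268.9)),("side0",(413.9,267.6))]))
print(plane("wrist1",(102,203),.115),plane("wrist1",(27,294),.115))
E
```

```text
[0.51466307 0.14338848 0.245     ] (array([0.51443716, 0.14161347, 0.24692176]), [[-1.7, 0.9], [0.0, 0.1], [0.3, 0.1]])
[ 0.46286598 -0.15873612  0.115     ] [ 0.57409855 -0.27102662  0.115     ]
```

Emit:
{"fn": "arm_command", "kwargs": {
  "rows": [
    [-22,8,0,0,0,0],
    [-44,16,10,0,0,0],
    [-44,16,50,0,0,0],
    [-44,16,90,0,0,0],
    [-44,16,126,0,0,0],
    [-44,16,126,0,0,0]
  ],
  "fingers": 0
}}

```text
t: 2.0
tcp_pos: [0.5078, 0.0911, 0.2055]
ee_rot: [-0.009, -3.132, 0.013]
ft_force: [-1.1, -0.5, -0.7]
finger_gap: -0.0
```

```bash
python3 - <<'E'
from h import *
from plant import *
log()
c=capture("wrist");cv2.imwrite("pics/wrist2.png",c["color"][:,:,::-1]);np.savez("pics/wrist2.npz",**{k:c[k] for k in("K","R","t")})
o=np.array([.6148,.1266]);a=np.radians(-7.45)
def barl(q): 
    s,c=np.sin(q),np.cos(q);return np.array([-.14*s+.012*s-.03*c,.14-.14*c-.012*c-.03*s])
W=lambda p:o+np.array([np.cos(a)*p[0]-np.sin(a)*p[1],np.sin(a)*p[0]+np.cos(a)*p[1]])
for q in [.6,.65,.7,.75,.8,.9,1,1.1,1.2,1.3,1.4,1.5]: print(q,np.round(W(barl(q)),4))
E
```

```text
t 2.0 j [-0.034, 0.421, 1.724, -0.01, 1.006, -1.594] p [0.5078, 0.0911, 0.2055] F [-1.1, -0.5, -0.7] gap -0.0
x,y,z axes [[-1.0, 0.006, 0.01], [0.006, 1.0, -0.008], [-0.01, -0.008, -1.0]]
0.6 [0.5183 0.1368]
0.65 [0.5144 0.1406]
0.7 [0.5109 0.1446]
0.75 [0.5076 0.149 ]
0.8 [0.5047 0.1537]
0.9 [0.4997 0.1638]
1 [0.4962 0.175 ]
1.1 [0.4939 0.1871]
1.2 [0.4931 0.2   ]
1.3 [0.4937 0.2135]
1.4 [0.4956 0.2275]
1.5 [0.499  0.2419]
```

View pics/wrist2.png

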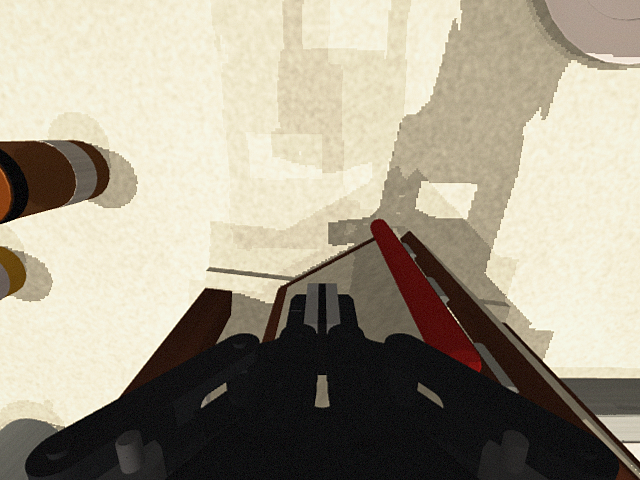

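Emit:
{"fn": "arm_command", "kwargs": {
  "rows": [
    [0,6,-10,0,0,0],
    [0,12,-10,0,0,0],
    [0,16,-10,0,0,0],
    [0,20,-10,0,0,0],
    [0,24,-10,0,0,0],
    [0,28,-10,0,0,0]
  ]
}}

```text
t: 2.65
tcp_pos: [0.5103, 0.1196, 0.2182]
ee_rot: [-0.009, -3.138, 0.013]
ft_force: [0.2, -0.3, 0.3]
finger_gap: -0.002
```

Emit:
{"fn": "arm_command", "kwargs": {
  "rows": [
    [0,3,0,0,0,0],
    [1,6,0,0,0,0],
    [3,9,0,0,0,0],
    [5,12,0,0,0,0],
    [7,15,0,0,0,0],
    [9,18,0,0,0,0]
  ]
}}

```text
t: 3.25
tcp_pos: [0.5006, 0.1371, 0.2179]
ee_rot: [-0.008, -3.136, 0.015]
ft_force: [-1.8, -3.6, 1.9]
finger_gap: -0.002
```

Emit:
{"fn": "arm_command", "kwargs": {
  "rows": [
    [3,6,0,0,0,0],
    [5,12,0,0,0,0],
    [7,18,0,0,0,0],
    [8,24,0,0,0,0],
    [9,30,0,0,0,0],
    [10,36,0,0,0,0],
    [10,42,0,0,0,0],
    [10,48,0,0,0,0]
  ]
}}

```text
t: 4.05
tcp_pos: [0.4909, 0.1857, 0.2175]
ee_rot: [-0.008, -3.136, 0.015]
ft_force: [0.9, -2.7, 1.0]
finger_gap: -0.002
```

```bash
python3 - <<'E'
from h import *
from plant import *
log()
for n in ("wrist","top"):
    c=capture(n);cv2.imwrite(f"pics/{n}3.png",c["color"][:,:,::-1]);np.savez(f"pics/{n}3.npz",**{k:c[k] for k in("K","R","t")})
E
```

```text
t 4.05 j [0.154, 0.415, 1.692, -0.01, 1.041, -1.407] p [0.4909, 0.1857, 0.2175] F [0.9, -2.7, 1.0] gap -0.002
x,y,z axes [[-1.0, 0.005, 0.005], [0.005, 1.0, -0.01], [-0.005, -0.01, -1.0]]
```

View pics/wrist3.png

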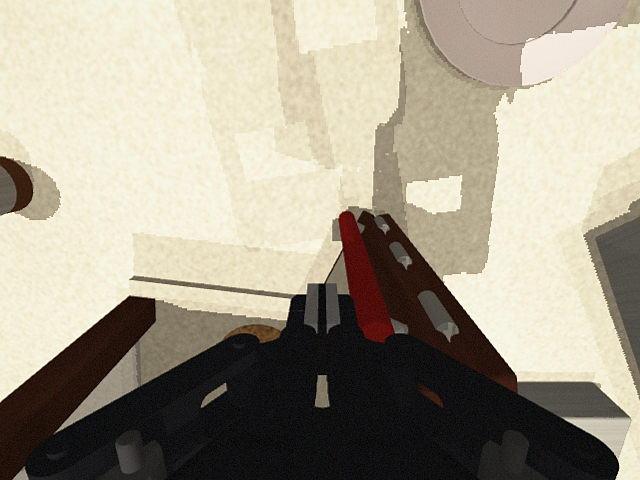

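Emit:
{"fn": "arm_command", "kwargs": {
  "rows": [
    [0,5,0,0,0,0],
    [0,10,0,0,0,0],
    [-1,15,0,0,0,0],
    [-2,20,0,0,0,0],
    [-3,24,0,0,0,0],
    [-4,28,0,0,0,0]
  ]
}}

```text
t: 4.75
tcp_pos: [0.4944, 0.2147, 0.2171]
ee_rot: [-0.008, -3.135, 0.013]
ft_force: [0.9, -1.8, 0.8]
finger_gap: 0.001
```

Emit:
{"fn": "arm_command", "kwargs": {
  "rows": [
    [-1,2,0,0,0,0],
    [-1,4,0,0,0,0],
    [-2,6,0,0,0,0]
  ]
}}

```text
t: 5.05
tcp_pos: [0.4963, 0.2208, 0.217]
ee_rot: [-0.008, -3.134, 0.013]
ft_force: [-0.2, -1.2, 2.1]
finger_gap: 0.005
```

Emit:
{"fn": "arm_command", "kwargs": {
  "rows": [
    [0,2,0,0,0,0],
    [-1,4,0,0,0,0]
  ]
}}

```text
t: 5.25
tcp_pos: [0.4966, 0.2223, 0.217]
ee_rot: [-0.005, -3.132, 0.023]
ft_force: [-1.6, -13.5, 6.1]
finger_gap: 0.002
```

Emit:
{"fn": "arm_command", "kwargs": {
  "rows": [
    [0,1,0,0,0,0],
    [0,2,0,0,0,0]
  ]
}}

```text
t: 5.45
tcp_pos: [0.4965, 0.2221, 0.2171]
ee_rot: [-0.004, -3.132, 0.031]
ft_force: [-0.1, -9.8, 3.0]
finger_gap: -0.001
```

Emit:
{"fn": "arm_command", "kwargs": {
  "rows": [
    [0,-10,0,0,0,0],
    [0,-30,0,0,0,0],
    [10,-50,-20,0,0,0],
    [20,-70,-60,0,0,0],
    [30,-100,-90,0,0,0],
    [40,-150,-90,0,0,0],
    [50,-200,-90,0,0,0]
  ],
  "fingers": 85
}}

```text
t: 6.15
tcp_pos: [0.4472, 0.0254, 0.3127]
ee_rot: [-0.001, -3.135, 0.029]
ft_force: [0.9, -0.3, -0.2]
finger_gap: 0.996
```

```bash
python3 - <<'E'
from h import *
from plant import *
log()
for n in ("side","top"):
    c=capture(n);cv2.imwrite(f"pics/{n}4.png",c["color"][:,:,::-1]);np.savez(f"pics/{n}4.npz",**{k:c[k] for k in("K","R","t")})
t=cv2.imread("pics/top4.png")[150:300,130:340];s=cv2.imread("pics/side4.png")[225:405,290:500]
cv2.imwrite("pics/z4.png",np.hstack([cv2.resize(t,(400,286),interpolation=2),cv2.resize(s,(334,286),interpolation=2)]))
E
```

```text
t 6.15 j [-0.18, 0.185, 1.739, -0.021, 1.22, -1.743] p [0.4472, 0.0254, 0.3127] F [0.9, -0.3, -0.2] gap 0.996
x,y,z axes [[-1.0, 0.0, 0.007], [0.0, 1.0, -0.019], [-0.007, -0.019, -1.0]]
```

View pics/z4.png

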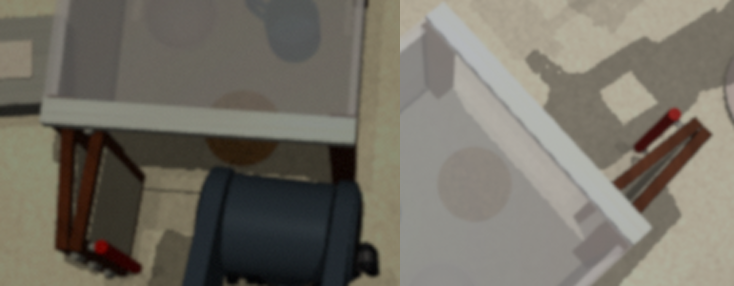

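Side and top views show both panels nearly parallel at the left; the bar top is at about (183.5,279) in the top view and (462,297) in the side view. I'll verify the fold angle and compute the pre-grasp.

```bash
python3 - <<'E'
from h import *
print(tri([("top4",(183.5,279.1)),("side4",(462.3,297.4))]))
c=np.array([.4925,-.402]);az=np.radians(-36)
for th in (40,45):
    R=tool(az,np.radians(th),1);z=R.as_matrix()[:,2]
    g=np.r_[c,.082]+.019*z
    for b in (.12,.0): print(th,b,np.round(g-b*z,4),rel(g-b*z,R))
    print("above",rel([.36,-.28,.28],R))
E
```

```text
(array([0.49943651, 0.24244671, 0.24447345]), [[-0.5, 0.2], [-0.6, -0.2]])
40 0.12 [ 0.44   -0.3638  0.1594] ([1.0, -382.4, 160.3], [0.194, -0.678, 0.601])
40 0.0 [ 0.5024 -0.4092  0.0674] ([-62.7, -425.2, 252.6], [0.194, -0.678, 0.601])
above ([83.0, -301.8, 38.8], [0.194, -0.678, 0.601])
45 0.12 [ 0.4347 -0.36    0.1534] ([6.3, -378.5, 166.3], [0.221, -0.763, 0.595])
45 0.0 [ 0.5034 -0.4099  0.0686] ([-63.7, -425.9, 251.4], [0.221, -0.763, 0.595])
above ([83.0, -301.8, 38.8], [0.221, -0.763, 0.595])
```

Emit:
{"fn": "arm_command", "kwargs": {
  "rows": [
    [10,-40,5,0.02,-0.07,0.06],
    [20,-80,8,0.05,-0.16,0.12],
    [30,-120,12,0.07,-0.25,0.19],
    [40,-160,16,0.1,-0.34,0.26],
    [50,-200,20,0.13,-0.43,0.33],
    [60,-240,26,0.15,-0.52,0.4],
    [70,-275,32,0.18,-0.61,0.47],
    [83,-300,39,0.2,-0.69,0.53],
    [83,-302,39,0.221,-0.763,0.595],
    [83,-302,39,0.221,-0.763,0.595]
  ],
  "fingers": 85
}}

```text
t: 7.25
tcp_pos: [0.3717, -0.2728, 0.3081]
ee_rot: [0.769, 2.292, -0.306]
ft_force: [-0.1, 0.9, -0.7]
finger_gap: 0.996
```

```bash
python3 - <<'E'
from h import *
from plant import *
log()
c=capture("wrist");cv2.imwrite("pics/wrist5.png",c["color"][:,:,::-1]);np.savez("pics/wrist5.npz",**{k:c[k] for k in("K","R","t")})
E
```

```text
t 7.25 j [-1.06, 0.006, 2.25, 0.996, 0.326, -2.853] p [0.3717, -0.2728, 0.3081] F [-0.1, 0.9, -0.7] gap 0.996
x,y,z axes [[-0.587, 0.442, -0.679], [0.604, 0.797, -0.004], [0.539, -0.412, -0.734]]
```

View pics/wrist5.png

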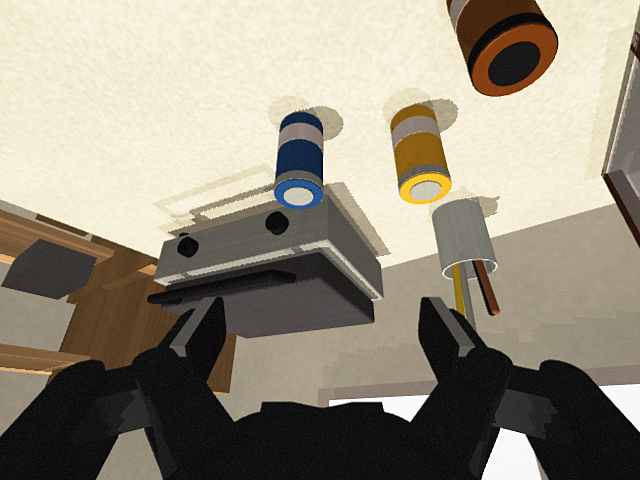

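The wrist view shows the canister lid at (298,193), tin (427,188) and jar top (515,62). Joint 6 is at its limit, so I'll fit the arm's kinematics to choose a better posture before going on.

```bash
cat > fk.py <<'E'
from h import *
from scipy.optimize import least_squares
L=[json.loads(l) for l in open("log.jsonl")]
LO=np.array([-3.08,-.75,.22,-1.43,0,-2.85]);HI=np.array([3.08,2.2,2.44,4.57,2.65,2.85])
def Rj(j): return (Ro.from_euler("z",j[0])*Ro.from_euler("y",j[1]+j[2])*Ro.from_euler("z",j[3])*Ro.from_euler("y",j[4])*Ro.from_euler("z",j[5]))
def fk(p,j,Rc):
    a0,h,L1,L2,fx,d,Lt=p
    R=Rj(j)*Rc
    c=Ro.from_euler("z",j[0]).apply([a0,d,h]+Ro.from_euler("y",j[1]).apply([0,0,L1])+Ro.from_euler("y",j[1]+j[2]).apply([fx,0,L2]))
    return c+R.apply([0,0,Lt]),R
RCs=[(Rj(l["joints"]).inv()*Ro.from_rotvec(l["ee_rot"])) for l in L]
Rc=Ro.concatenate(RCs).mean()
def res(p): return np.concatenate([fk(p,l["joints"],Rc)[0]-l["tcp_pos"] for l in L])
sol=least_squares(res,[0,.2,.35,.3,0,.1,.3]);p=sol.x
def ik(pos,R,j0,n=8):
    def f(j):
        x,Q=fk(p,j,Rc);return np.r_[(x-pos)*5,(Q.inv()*R).as_rotvec()]
    best=None;rng=np.random.default_rng(0)
    for k in range(n):
        s=least_squares(f,np.clip(np.array(j0)+(rng.normal(0,.3,6) if k else 0),LO+.01,HI-.01),bounds=(LO,HI))
        if best is None or s.cost<best.cost-1e-9: best=s
        if best.cost<1e-8: break
    return best.x,best.cost
E
python3 - <<'E'
from fk import *
print(np.round(p,4),np.abs(sol.fun).max(),[round((r.inv()*Rc).magnitude(),4) for r in RCs],Rc.as_rotvec())
c=np.array([.4925,-.402]);m=np.array([.6825,.105])
j=L[-1]["joints"]
for nm,ax,hh in (("can",c,.082),("canpre",c,-1),("mat",m,.097),("matlift",m,.117),("matout",m,-2)):
  for th in (35,40,45,50):
    for az in ((-70,-60,-50,-40,-30) if nm[:3]=="can" else (-25,-15,-7.5,0,8,15)):
        R=tool(np.radians(az),np.radians(th),1);z=R.as_matrix()[:,2]
        g=np.r_[ax,abs(hh) if hh>0 else .082 if hh==-1 else .13]+.019*z
        if hh==-1:g=g-.12*z
        if hh==-2:g=g-.2*np.array([np.cos(-.13),np.sin(-.13),0])
        x,cst=ik(g,R,[np.arctan2(g[1],g[0])-.17,.3,1.9,.0,.5,-1.57])
        print(nm,th,az,np.round(x,2).tolist(),"%.0e"%cst)
E
```

```text
[-0.      0.2742  0.588   0.3917  0.1141  0.111   0.2967] 9.264542466524972e-10 [0.0, 0.0, 0.0, 0.0, 0.0, 0.0] [-1.64700688e-16  0.00000000e+00  1.57079633e+00]
can 35 -70 [-0.74, 0.74, 1.85, -1.43, 0.27, 0.27] 8e-04
can 35 -60 [-0.8, 0.72, 1.87, -1.43, 0.14, 0.07] 2e-03
can 35 -50 [-0.86, 0.71, 1.89, -1.43, 0.01, -0.13] 3e-03
can 35 -40 [-0.89, 0.71, 1.88, 1.12, 0.08, -2.85] 5e-03
can 35 -30 [-0.92, 0.7, 1.86, 0.95, 0.2, -2.85] 8e-03
can 40 -70 [-0.72, 0.74, 1.84, -1.43, 0.32, 0.28] 6e-03
can 40 -60 [-0.78, 0.72, 1.86, -1.43, 0.17, 0.08] 1e-02
can 40 -50 [-0.86, 0.71, 1.88, -1.43, 0.01, -0.13] 1e-02
can 40 -40 [-0.88, 0.7, 1.88, 1.14, 0.06, -2.85] 2e-02
can 40 -30 [-0.91, 0.7, 1.86, 0.97, 0.18, -2.85] 2e-02
can 45 -70 [-0.7, 0.74, 1.82, -1.43, 0.37, 0.31] 2e-02
can 45 -60 [-0.77, 0.72, 1.85, -1.43, 0.2, 0.1] 3e-02
can 45 -50 [-0.86, 0.7, 1.88, -1.03, 0.0, -0.53] 3e-02
can 45 -40 [-0.86, 0.7, 1.88, 1.15, 0.03, -2.85] 3e-02
can 45 -30 [-0.9, 0.69, 1.85, 0.99, 0.16, -2.85] 4e-02
can 50 -70 [-0.67, 0.75, 1.8, -1.43, 0.43, 0.33] 3e-02
can 50 -60 [-0.75, 0.72, 1.84, -1.43, 0.23, 0.12] 5e-
[... 4722 characters left out ...]
, -2.85] 3e-02
matout 45 -25 [0.33, 0.59, 2.06, -1.43, 0.52, 0.54] 2e-02
matout 45 -15 [0.25, 0.55, 2.08, -1.43, 0.36, 0.32] 3e-02
matout 45 -7.5 [0.17, 0.51, 2.11, -1.43, 0.22, 0.13] 4e-02
matout 45 0 [0.07, 0.49, 2.13, -1.43, 0.05, -0.07] 4e-02
matout 45 8 [0.05, 0.49, 2.14, 0.13, 0.0, -1.77] 5e-02
matout 45 15 [0.04, 0.49, 2.14, 1.1, 0.04, -2.85] 5e-02
matout 50 -25 [0.37, 0.61, 2.04, -1.43, 0.61, 0.59] 3e-02
matout 50 -15 [0.29, 0.55, 2.07, -1.43, 0.43, 0.36] 5e-02
matout 50 -7.5 [0.2, 0.51, 2.09, -1.43, 0.26, 0.16] 7e-02
matout 50 0 [0.08, 0.48, 2.13, -1.43, 0.06, -0.07] 7e-02
matout 50 8 [0.05, 0.48, 2.14, 0.16, 0.0, -1.79] 7e-02
matout 50 15 [0.06, 0.48, 2.13, 1.12, 0.01, -2.85] 8e-02
```

```bash
python3 - <<'E'
from fk import *
c=np.array([.4925,-.402]);m=np.array([.6825,.105])
for nm,ax,hh in (("can",c,.082),("canpre",c,-1),("mat",m,.097),("matlift",m,.117),("matout",m,-2)):
  for th in (40,45,50):
    for az in ((-70,-60,-50,-40,-30) if nm[:3]=="can" else (-25,-15,-7.5,0,8)):
      for ys in (1,-1):
        R=tool(np.radians(az),np.radians(th),ys);z=R.as_matrix()[:,2]
        g=np.r_[ax,abs(hh) if hh>0 else .082 if hh==-1 else .13]+.019*z
        if hh==-1:g=g-.12*z
        if hh==-2:g=g-.2*np.array([np.cos(-.13),np.sin(-.13),0])
        x,cst=ik(g,R,[np.arctan2(g[1],g[0])-.17,.6,2.,3.14,.4,1.57*ys])
        print(nm,th,az,ys,np.round(x,2).tolist(),"%.0e"%cst)
E
```

```text
can 40 -70 1 [-0.73, 0.77, 1.92, 4.2, 0.36, 0.93] 2e-29
can 40 -70 -1 [-0.73, 0.77, 1.92, 4.2, 0.36, -2.21] 3e-26
can 40 -60 1 [-0.79, 0.76, 1.96, 3.71, 0.31, 1.23] 2e-20
can 40 -60 -1 [-0.79, 0.76, 1.96, 3.71, 0.31, -1.91] 1e-19
can 40 -50 1 [-0.86, 0.76, 1.99, 3.18, 0.31, 1.55] 3e-21
can 40 -50 -1 [-0.86, 0.76, 1.99, 3.18, 0.31, -1.59] 4e-21
can 40 -40 1 [-0.92, 0.76, 2.0, 2.69, 0.34, 1.82] 6e-24
can 40 -40 -1 [-0.92, 0.76, 2.0, 2.69, 0.34, -1.32] 2e-24
can 40 -30 1 [-0.99, 0.76, 2.0, 2.27, 0.39, 2.04] 5e-22
can 40 -30 -1 [-0.99, 0.76, 2.0, 2.27, 0.39, -1.11] 3e-19
can 45 -70 1 [-0.71, 0.8, 1.95, 4.0, 0.48, 1.15] 9e-27
can 45 -70 -1 [-0.71, 0.8, 1.95, 4.0, 0.48, -1.99] 1e-25
can 45 -60 1 [-0.78, 0.8, 2.0, 3.58, 0.46, 1.37] 6e-22
can 45 -60 -1 [-0.78, 0.8, 2.0, 3.58, 0.46, -1.77] 2e-22
can 45 -50 1 [-0.85, 0.79, 2.04, 3.17, 0.48, 1.56] 2e-28
can 45 -50 -1 [-0.85, 0.79, 2.04, 3.17, 0.48, -1.58] 2e-28
can 45 -40 1 [-0.93, 0.79, 2.05, 2.79, 0.5, 1.71] 4e-28
can 45 -40 -1 [-0.93, 0.79, 2.05, 2.79, 0.5, -1.43] 4e-25
can 45 -30 1 [-1.01, 0.79, 2.04, 2.43, 0.53, 1.85] 1e-23
can 45 -30 -1 [
[... 7022 characters left out ...]
 8 1 [-0.03, 0.7, 2.39, 2.97, 0.73, 1.58] 1e-19
matout 45 8 -1 [-0.03, 0.7, 2.39, 2.97, 0.73, -1.56] 1e-18
matout 50 -25 1 [0.34, 0.72, 2.24, 4.05, 0.75, 1.38] 9e-32
matout 50 -25 -1 [0.34, 0.72, 2.24, 4.05, 0.75, -1.76] 3e-18
matout 50 -15 1 [0.25, 0.74, 2.32, 3.69, 0.8, 1.51] 8e-31
matout 50 -15 -1 [0.25, 0.74, 2.32, 3.69, 0.8, -1.63] 7e-31
matout 50 -7.5 1 [0.17, 0.76, 2.37, 3.44, 0.86, 1.56] 9e-19
matout 50 -7.5 -1 [0.17, 0.76, 2.37, 3.44, 0.86, -1.58] 1e-18
matout 50 0 1 [0.07, 0.77, 2.41, 3.21, 0.91, 1.57] 8e-21
matout 50 0 -1 [0.07, 0.77, 2.41, 3.21, 0.91, -1.57] 4e-21
matout 50 8 1 [-0.04, 0.79, 2.44, 2.98, 0.96, 1.55] 2e-29
matout 50 8 -1 [-0.04, 0.79, 2.44, 2.98, 0.96, -1.59] 1e-18
```

```bash
cat > path.py <<'E'
from fk import *
from plant import state
def rows(jt,step=.135,n=12,mm=40):
    s=state();j0=s["joints"];T0=np.array(s["tcp_pos"]);R0=Ro.from_rotvec(s["ee_rot"])
    u=0;out=[];prev=fk(p,j0,Rc);zm=9
    for k in range(n):
        lo,hi=u,1.
        for _ in range(30):
            m=(lo+hi)/2;x,R=fk(p,j0+m*(jt-j0),Rc)
            if (prev[1].inv()*R).magnitude()>step or np.linalg.norm(x-prev[0])*1e3>mm: hi=m
            else: lo=m
        u=lo if hi<1 else 1.;x,R=fk(p,j0+u*(jt-j0),Rc);prev=(x,R)
        out.append(np.r_[np.round(R0.inv().apply(x-T0)*1e3),np.round((R0.inv()*R).as_rotvec(),2)].tolist());zm=min(zm,x[2])
        if u>.9999: break
    print("u",u,"zmin",zm,"end",x);print(json.dumps(out))
E
python3 - <<'E'
from path import *
log()
c=np.array([.4925,-.402])
R=tool(np.radians(-45),np.radians(45),1);z=R.as_matrix()[:,2]
g=np.r_[c,.082]+.019*z-.12*z+[0,0,.1]
x,cst=ik(g,R,[-.9,.5,2.1,2.9,.4,1.57]);print(x,cst,g);np.save("jt.npy",x)
j0=state()["joints"];print(j0)
for u in np.linspace(0,1,9): 
    q,_=fk(p,j0+u*(x-j0),Rc);print(np.round(q,3))
rows(x)
E
```

```text
t 7.3 j [-1.058, 0.006, 2.249, 0.992, 0.327, -2.854] p [0.3723, -0.272, 0.3082] F [-0.0, -0.2, 0.3] gap 0.996
x,y,z axes [[-0.59, 0.437, -0.678], [0.6, 0.8, -0.006], [0.54, -0.41, -0.735]]
[-0.92130784  0.29968911  2.13997862  2.25658595  0.12411305  2.35561654] 1.8238961018635452e-28 [ 0.442      -0.3515      0.25341778]
[-1.057717    0.00602963  2.24903988  0.99191741  0.32724978 -2.85395174]
[ 0.372 -0.272  0.308]
[ 0.388 -0.283  0.309]
[ 0.401 -0.295  0.308]
[ 0.412 -0.307  0.305]
[ 0.421 -0.319  0.299]
[ 0.429 -0.329  0.291]
[ 0.434 -0.339  0.281]
[ 0.439 -0.346  0.268]
[ 0.442 -0.352  0.253]
u 0.25416280662700586 zmin 0.3078448114249438 end [ 0.40178415 -0.29556142  0.30784481]
[[-3.0, 0.0, 2.0, -0.0, -0.01, 0.13], [-5.0, 0.0, 4.0, -0.0, -0.01, 0.27], [-8.0, 0.0, 6.0, -0.01, -0.02, 0.4], [-10.0, 0.0, 9.0, -0.01, -0.02, 0.54], [-13.0, 0.0, 11.0, -0.01, -0.03, 0.67], [-15.0, 0.0, 13.0, -0.02, -0.03, 0.81], [-17.0, 0.0, 15.0, -0.02, -0.03, 0.94], [-20.0, 0.0, 17.0, -0.03, -0.04, 1.08], [-22.0, -0.0, 19.0, -0.03, -0.04, 1.21], [-24.0, -0.0, 21.0, -0.04, -0.04, 1.35], [-26.0, -1.0, 24.0, -0.04, -0.04, 1.48], [-28.0, -1.0, 26.0, -0.05, -0.04, 1.62]]
```

```bash
python3 - <<'E'
from path import *
c=np.array([.4925,-.402])
for th,dz in ((50,.06),(55,.06),(50,.03)):
    R=tool(np.radians(-45),np.radians(th),1);z=R.as_matrix()[:,2]
    g=np.r_[c,.082]+.019*z-.12*z+[0,0,dz]
    x,cst=ik(g,R,[-.9,.5,2.1,2.9,.4,1.57]);print(th,dz,x,cst,g)
    if (th,dz)==(50,.06):np.save("jt.npy",x);xx=x
rows(xx)
E
```

```text
50 0.06 [-0.93137045  0.45714721  2.26448834  2.88802163  0.46024332  1.70471585] 9.501460248542353e-25 [ 0.4377908  -0.3472908   0.20692155]
55 0.06 [-0.94183446  0.54188257  2.34137634  2.94348704  0.70554734  1.63221504] 1.7084544175124805e-25 [ 0.43399798 -0.34349798  0.19993122]
50 0.03 [-0.93137045  0.54981296  2.28918444  2.93509982  0.57455217  1.65063916] 2.2431388323059224e-19 [ 0.4377908  -0.3472908   0.17692155]
u 0.25252285413292364 zmin 0.2902810994570939 end [ 0.41531766 -0.26991553  0.2902811 ]
[[-1.0, 3.0, 3.0, -0.01, -0.0, 0.13], [-2.0, 6.0, 6.0, -0.02, -0.0, 0.27], [-2.0, 9.0, 9.0, -0.03, -0.0, 0.4], [-3.0, 11.0, 12.0, -0.04, -0.0, 0.54], [-4.0, 14.0, 15.0, -0.05, 0.0, 0.67], [-5.0, 16.0, 18.0, -0.06, 0.0, 0.81], [-7.0, 19.0, 21.0, -0.07, 0.01, 0.94], [-8.0, 21.0, 24.0, -0.08, 0.01, 1.08], [-9.0, 23.0, 27.0, -0.09, 0.02, 1.21], [-10.0, 24.0, 30.0, -0.1, 0.02, 1.35], [-11.0, 26.0, 33.0, -0.11, 0.03, 1.48], [-12.0, 28.0, 36.0, -0.12, 0.04, 1.61]]
```

Emit:
{"fn": "arm_command", "kwargs": {
  "rows": [
    [-1,3,3,-0.01,0,0.13],
    [-2,6,6,-0.02,0,0.27],
    [-2,9,9,-0.03,0,0.4],
    [-3,11,12,-0.04,0,0.54],
    [-4,14,15,-0.05,0,0.67],
    [-5,16,18,-0.06,0,0.81],
    [-7,19,21,-0.07,0.01,0.94],
    [-8,21,24,-0.08,0.01,1.08],
    [-9,23,27,-0.09,0.02,1.21],
    [-10,24,30,-0.1,0.02,1.35],
    [-11,26,33,-0.11,0.03,1.48],
    [-12,28,36,-0.12,0.04,1.61]
  ],
  "fingers": 85
}}

```text
t: 8.5
tcp_pos: [0.417, -0.2682, 0.2897]
ee_rot: [2.16, 1.085, 0.58]
ft_force: [-0.7, -1.0, 0.2]
finger_gap: 0.994
```

```bash
python3 - <<'E'
from path import *
log()
rows(np.load("jt.npy"))
E
```

```text
t 8.5 j [-1.025, 0.123, 2.255, 1.487, 0.368, -1.725] p [0.417, -0.2682, 0.2897] F [-0.7, -1.0, 0.2] gap 0.994
x,y,z axes [[0.561, 0.822, 0.097], [0.538, -0.451, 0.712], [0.63, -0.347, -0.695]]
u 0.33775167696044694 zmin 0.2730079620011143 end [ 0.44568821 -0.28553648  0.27300796]
[[1.0, 1.0, 3.0, -0.01, 0.0, 0.13], [2.0, 2.0, 6.0, -0.01, 0.01, 0.27], [2.0, 3.0, 9.0, -0.01, 0.01, 0.4], [3.0, 4.0, 12.0, -0.02, 0.02, 0.54], [3.0, 5.0, 15.0, -0.02, 0.02, 0.67], [3.0, 6.0, 18.0, -0.03, 0.03, 0.81], [3.0, 7.0, 21.0, -0.03, 0.03, 0.94], [3.0, 8.0, 24.0, -0.03, 0.04, 1.08], [2.0, 9.0, 27.0, -0.03, 0.04, 1.21], [2.0, 10.0, 30.0, -0.04, 0.05, 1.35], [1.0, 11.0, 33.0, -0.04, 0.05, 1.48], [0.0, 11.0, 36.0, -0.04, 0.06, 1.62]]
```

Follows the branch exactly. Continuing.

Emit:
{"fn": "arm_command", "kwargs": {
  "rows": [
    [1,1,3,-0.01,0,0.13],
    [2,2,6,-0.01,0.01,0.27],
    [2,3,9,-0.01,0.01,0.4],
    [3,4,12,-0.02,0.02,0.54],
    [3,5,15,-0.02,0.02,0.67],
    [3,6,18,-0.03,0.03,0.81],
    [3,7,21,-0.03,0.03,0.94],
    [3,8,24,-0.03,0.04,1.08],
    [2,9,27,-0.03,0.04,1.21],
    [2,10,30,-0.04,0.05,1.35],
    [1,11,33,-0.04,0.05,1.48],
    [0,11,36,-0.04,0.06,1.62]
  ]
}}

```text
t: 9.7
tcp_pos: [0.4473, -0.2843, 0.2729]
ee_rot: [2.58, -0.922, 1.256]
ft_force: [0.3, 0.2, 0.2]
finger_gap: 0.992
```

```bash
python3 - <<'E'
from path import *
log()
rows(np.load("jt.npy"))
E
```

```text
t 9.7 j [-0.992, 0.237, 2.256, 1.949, 0.402, -0.554] p [0.4473, -0.2843, 0.2729] F [0.3, 0.2, 0.2] gap 0.992
x,y,z axes [[0.468, -0.468, 0.749], [-0.574, -0.806, -0.145], [0.671, -0.363, -0.646]]
u 0.5129044465496457 zmin 0.24641184744267014 end [ 0.45486246 -0.31563845  0.24641185]
[[0.0, 1.0, 3.0, -0.0, 0.01, 0.13], [1.0, 2.0, 6.0, -0.01, 0.01, 0.27], [1.0, 4.0, 9.0, -0.01, 0.02, 0.4], [1.0, 6.0, 12.0, -0.01, 0.02, 0.54], [1.0, 7.0, 14.0, -0.01, 0.03, 0.67], [1.0, 9.0, 17.0, -0.02, 0.04, 0.81], [1.0, 12.0, 20.0, -0.02, 0.05, 0.94], [1.0, 14.0, 23.0, -0.02, 0.05, 1.08], [1.0, 16.0, 26.0, -0.02, 0.06, 1.21], [-0.0, 19.0, 28.0, -0.02, 0.07, 1.35], [-1.0, 22.0, 31.0, -0.02, 0.09, 1.48], [-2.0, 25.0, 34.0, -0.03, 0.1, 1.62]]
```

Emit:
{"fn": "arm_command", "kwargs": {
  "rows": [
    [0,1,3,0,0.01,0.13],
    [1,2,6,-0.01,0.01,0.27],
    [1,4,9,-0.01,0.02,0.4],
    [1,6,12,-0.01,0.02,0.54],
    [1,7,14,-0.01,0.03,0.67],
    [1,9,17,-0.02,0.04,0.81],
    [1,12,20,-0.02,0.05,0.94],
    [1,14,23,-0.02,0.05,1.08],
    [1,16,26,-0.02,0.06,1.21],
    [0,19,28,-0.02,0.07,1.35],
    [-1,22,31,-0.02,0.09,1.48],
    [-2,25,34,-0.03,0.1,1.62]
  ]
}}

```text
t: 10.9
tcp_pos: [0.4563, -0.3145, 0.2456]
ee_rot: [-0.956, 2.282, -1.004]
ft_force: [-1.0, 0.5, 0.7]
finger_gap: 0.995
```

```bash
python3 - <<'E'
from path import *
log()
rows(np.load("jt.npy"))
E
```

```text
t 10.9 j [-0.953, 0.352, 2.259, 2.444, 0.428, 0.601] p [0.4563, -0.3145, 0.2456] F [-1.0, 0.5, 0.7] gap 0.995
x,y,z axes [[-0.649, -0.749, -0.134], [-0.408, 0.49, -0.77], [0.643, -0.445, -0.624]]
u 1.0 zmin 0.20692154707408342 end [ 0.4377908  -0.3472908   0.20692155]
[[3.0, 1.0, 3.0, 0.0, 0.01, 0.13], [6.0, 2.0, 5.0, 0.01, 0.02, 0.27], [10.0, 4.0, 8.0, 0.01, 0.03, 0.4], [13.0, 5.0, 10.0, 0.02, 0.04, 0.54], [17.0, 7.0, 13.0, 0.02, 0.05, 0.67], [20.0, 9.0, 15.0, 0.03, 0.06, 0.81], [24.0, 11.0, 18.0, 0.04, 0.07, 0.94], [28.0, 13.0, 20.0, 0.05, 0.08, 1.08], [32.0, 15.0, 22.0, 0.06, 0.1, 1.21], [36.0, 18.0, 24.0, 0.08, 0.11, 1.34], [41.0, 21.0, 26.0, 0.1, 0.12, 1.48], [42.0, 21.0, 27.0, 0.1, 0.12, 1.51]]
```

Emit:
{"fn": "arm_command", "kwargs": {
  "rows": [
    [3,1,3,0,0.01,0.13],
    [6,2,5,0.01,0.02,0.27],
    [10,4,8,0.01,0.03,0.4],
    [13,5,10,0.02,0.04,0.54],
    [17,7,13,0.02,0.05,0.67],
    [20,9,15,0.03,0.06,0.81],
    [24,11,18,0.04,0.07,0.94],
    [28,13,20,0.05,0.08,1.08],
    [32,15,22,0.06,0.1,1.21],
    [36,18,24,0.08,0.11,1.34],
    [41,21,26,0.1,0.12,1.48],
    [42,21,27,0.1,0.12,1.51]
  ]
}}

```text
t: 12.1
tcp_pos: [0.4397, -0.3465, 0.2068]
ee_rot: [0.877, 2.129, -0.409]
ft_force: [-0.5, 0.2, 0.7]
finger_gap: 0.996
```

```bash
python3 - <<'E'
from path import *
from plant import *
log()
c=capture("wrist");cv2.imwrite("pics/wrist6.png",c["color"][:,:,::-1]);np.savez("pics/wrist6.npz",**{k:c[k] for k in("K","R","t")})
print(proj("wrist6",[.4925,-.402,.115]),proj("wrist6",[.4925,-.402,.0]))
E
```

```text
t 12.1 j [-0.928, 0.458, 2.262, 2.886, 0.46, 1.706] p [0.4397, -0.3465, 0.2068] F [-0.5, 0.2, 0.7] gap 0.996
x,y,z axes [[-0.456, 0.452, -0.766], [0.704, 0.71, 0.0], [0.544, -0.54, -0.642]]
[318.60631377 204.58210135] [318.85033985  94.13480905]
```

View pics/wrist6.png

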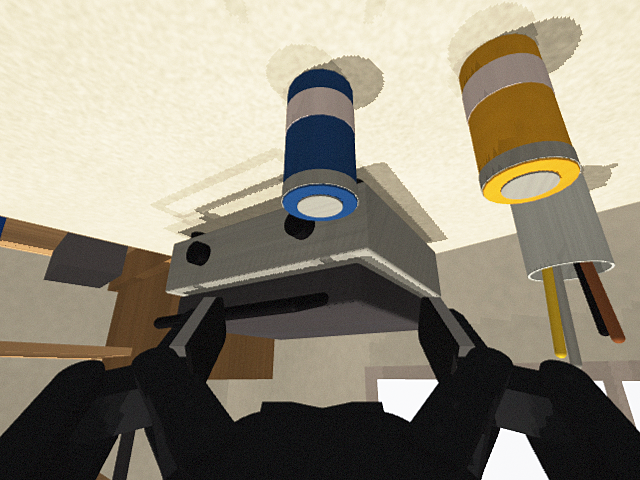

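The wrist view shows the canister lid at (320,203), within 2 px of my estimate (318.6,204.6), and centred between the jaws.

```bash
python3 - <<'E'
from path import *
c=np.array([.4925,-.402])
R=tool(np.radians(-45),np.radians(45),1);z=R.as_matrix()[:,2]
for b in (.12,.08,.04,0):
    g=np.r_[c,.082]+.019*z-b*z;print(b,np.round(g,3),rel(g,R),ik(g,R,state()["joints"])[0].round(2))
E
```

```text
0.12 [ 0.442 -0.352  0.153] ([38.1, -1.8, 38.1], [0.003, 0.088, 0.003]) [-0.92  0.57  2.23  2.92  0.45  1.68]
0.08 [ 0.462 -0.372  0.125] ([41.6, -1.9, 77.9], [0.003, 0.088, 0.003]) [-0.91  0.65  2.18  2.95  0.47  1.66]
0.04 [ 0.482 -0.392  0.097] ([45.1, -2.0, 117.8], [0.003, 0.088, 0.003]) [-0.9   0.72  2.11  2.96  0.49  1.65]
0 [ 0.502 -0.412  0.069] ([48.7, -2.1, 157.6], [0.003, 0.088, 0.003]) [-0.89  0.79  2.05  2.98  0.49  1.64]
```

Emit:
{"fn": "arm_command", "kwargs": {
  "rows": [
    [19,-1,19,0.002,0.04,0],
    [38,-2,38,0.003,0.088,0],
    [39,-2,52,0.003,0.088,0],
    [41,-2,66,0.003,0.088,0],
    [42,-2,80,0.003,0.088,0],
    [43,-2,94,0.003,0.088,0],
    [44,-2,108,0.003,0.088,0],
    [46,-2,122,0.003,0.088,0],
    [47,-2,136,0.003,0.088,0],
    [48,-2,149,0.003,0.088,0],
    [48.5,-2,157,0.003,0.088,0],
    [48.5,-2,157.5,0.003,0.088,0]
  ],
  "fingers": 85
}}

```text
t: 13.35
tcp_pos: [0.5026, -0.4121, 0.068]
ee_rot: [0.911, 2.208, -0.38]
ft_force: [-1.0, -0.1, 0.1]
finger_gap: 0.988
```

```bash
python3 - <<'E'
from path import *
from plant import *
log()
c=capture("wrist");cv2.imwrite("pics/wrist7.png",c["color"][:,:,::-1])
E
```

```text
t 13.35 j [-0.894, 0.796, 2.045, 2.977, 0.487, 1.636] p [0.5026, -0.4121, 0.068] F [-1.0, -0.1, 0.1] gap 0.988
x,y,z axes [[-0.502, 0.498, -0.707], [0.706, 0.709, -0.002], [0.5, -0.5, -0.707]]
```

View pics/wrist7.png

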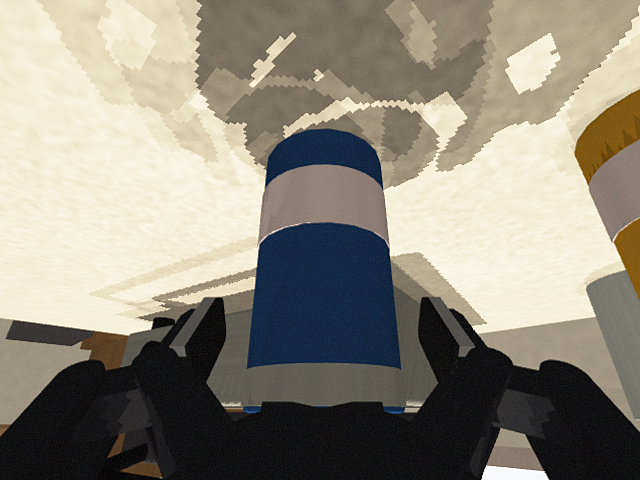

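The canister sits between the pads (columns 247–400, pads at 224 and 420). Closing.

Emit:
{"fn": "arm_command", "kwargs": {
  "rows": [
    [0,0,0,0,0,0],
    [0,0,0,0,0,0],
    [0,0,0,0,0,0],
    [0,0,0,0,0,0],
    [0,0,0,0,0,0],
    [0,0,0,0,0,0]
  ],
  "fingers": 50
}}

```text
t: 14.0
tcp_pos: [0.5023, -0.4115, 0.0689]
ee_rot: [0.91, 2.208, -0.381]
ft_force: [-1.6, 2.9, 5.0]
finger_gap: 0.687
```

```bash
python3 - <<'E'
from path import *
from plant import *
log()
c=capture("wrist");cv2.imwrite("pics/wrist8.png",c["color"][:,:,::-1])
print(rel(state()["tcp_pos"]+[0,0,.07]))
E
```

```text
t 14.0 j [-0.894, 0.794, 2.046, 2.977, 0.488, 1.636] p [0.5023, -0.4115, 0.0689] F [-1.6, 2.9, 5.0] gap 0.687
x,y,z axes [[-0.502, 0.497, -0.708], [0.705, 0.709, -0.002], [0.501, -0.5, -0.706]]
([-49.6, -0.2, -49.4], [0.0, 0.0, 0.0])
```

View pics/wrist8.png

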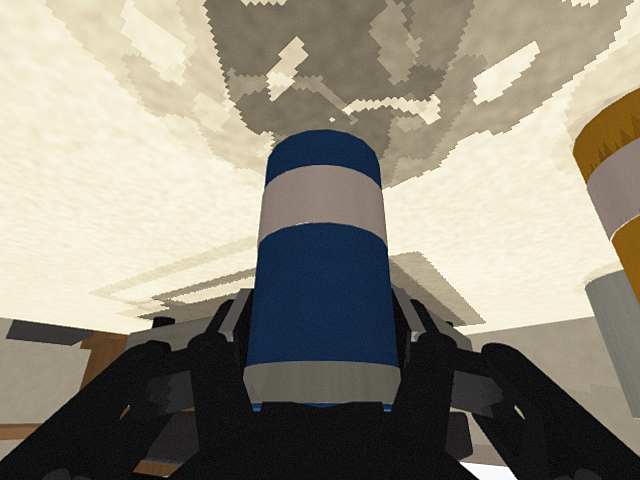

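Emit:
{"fn": "arm_command", "kwargs": {
  "rows": [
    [-7,0,-7,0,0,0],
    [-21,0,-21,0,0,0],
    [-35,0,-35,0,0,0],
    [-49,0,-49,0,0,0],
    [-64,0,-64,0,0,0],
    [-64,0,-64,0,0,0]
  ]
}}

```text
t: 14.65
tcp_pos: [0.5028, -0.412, 0.1622]
ee_rot: [0.908, 2.205, -0.383]
ft_force: [-0.2, -0.8, -3.9]
finger_gap: 0.688
```

```bash
python3 - <<'E'
from path import *
from plant import *
log()
c=capture("wrist");cv2.imwrite("pics/wrist9.png",c["color"][:,:,::-1]);np.savez("pics/wrist9.npz",**{k:c[k] for k in("K","R","t")})
for n in ("side",):
    c=capture(n);cv2.imwrite(f"pics/{n}9.png",c["color"][:,:,::-1])
E
```

```text
t 14.65 j [-0.893, 0.582, 2.02, 2.84, 0.259, 1.783] p [0.5028, -0.412, 0.1622] F [-0.2, -0.8, -3.9] gap 0.688
x,y,z axes [[-0.5, 0.495, -0.711], [0.705, 0.709, -0.003], [0.502, -0.503, -0.703]]
```

View pics/wrist9.png

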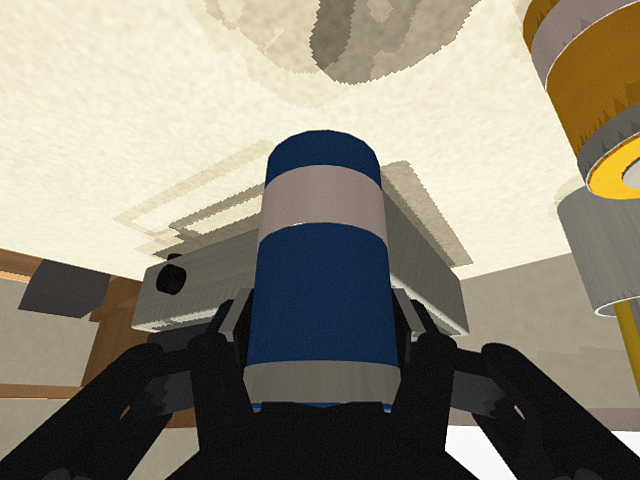

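View pics/side9.png

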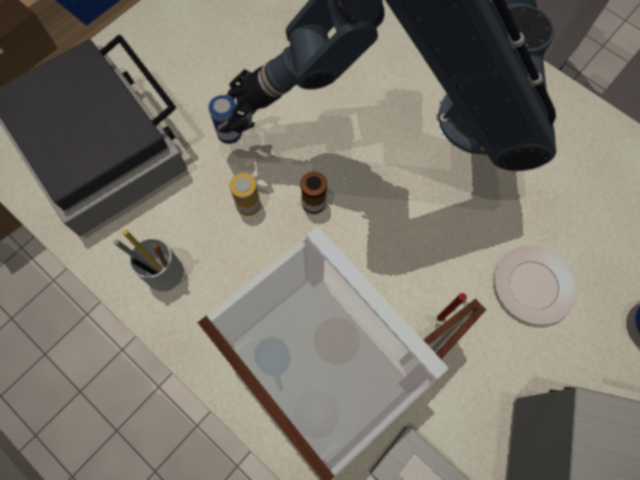

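The wrist view shows the canister unmoved in the grip (band at rows 165–245, as before the lift), and the side view shows it held upright at about (225,115). Now I'll plan the transport.

```bash
cat > tr.py <<'E'
from path import *
gL=[l for l in L if abs(l["t"]-14.0)<.01][-1]
Rg=Ro.from_rotvec(gL["ee_rot"])
# canister axes in tool frame at grasp
ob=Rg.inv().apply(np.array([.4925,-.402,0])-gL["tcp_pos"]); up=Rg.inv().apply([0,0,1.])
lean=np.arccos(-Rg.as_matrix()[2,2])
def can(j): 
    x,R=fk(p,j,Rc);return x+R.apply(ob),R.apply(up)
def tgt(xy,zb,az):
    # rotate grasp pose about vertical
    a0=np.arctan2(Rg.as_matrix()[1,2],Rg.as_matrix()[0,2])
    R=Ro.from_euler("z",az-a0)*Rg
    return np.r_[xy,zb]-R.apply(ob),R
def tj(xy,zb,az,j0):
    g,R=tgt(xy,zb,az);x,c=ik(g,R,j0);return x,c
o=np.array([.6148,.1266]);a=np.radians(-7.45)
X=np.array([np.cos(a),np.sin(a)]);Y=np.array([-X[1],X[0]])
mat=np.array([.6825,.105])
E
python3 - <<'E'
from tr import *
print(np.degrees(lean),ob,up, can(state()["joints"]))
j=state()["joints"]
A,c1=tj([.34,-.26],.15,np.radians(-48),j);print(A.round(2),c1)
B,c2=tj(mat-.2*X,.15,np.radians(-4),A*[0,1,1,1,1,1]);print(B.round(2),c2)
B2,c2=tj(mat-.2*X,.05,np.radians(-4),B);print(B2.round(2),c2)
M,c2=tj(mat,.045,np.radians(-4),B2);print(M.round(2),c2)
M,c2=tj(mat,.017,np.radians(-4),B2);print(M.round(2),c2)
for u in np.linspace(0,1,7):
    print(can(j+u*(A-j))[0].round(3),can(A+u*(B-A))[0].round(3),can(A+u*(B-A))[1].round(2))
np.save("A.npy",A);np.save("B.npy",B)
rows(A,n=12)
E
```

```text
45.06560173688864 [ 5.84096964e-02 -2.18057003e-05  3.90036866e-02] [-0.70791213 -0.00231853 -0.7062967 ] (array([ 0.49190003, -0.4013234 ,  0.09013376]), array([ 0.00136529, -0.00106129,  0.9999985 ]))
[-0.97  0.28  2.44  2.9   0.35  1.7 ] 0.00039121462473433943
[0.11 0.36 2.26 3.62 0.29 1.24] 1.701706391310563e-21
[0.11 0.68 2.34 3.35 0.67 1.53] 2.9807705263954047e-27
[0.02 0.71 1.89 3.39 0.25 1.39] 1.7036052160607242e-28
[0.02 0.77 1.89 3.34 0.31 1.44] 7.070355486739027e-31
[ 0.492 -0.401  0.09 ] [ 0.341 -0.26   0.152] [ 0.02 -0.01  1.  ]
[ 0.466 -0.38   0.103] [ 0.387 -0.216  0.153] [0.02 0.   1.  ]
[ 0.441 -0.358  0.116] [ 0.426 -0.162  0.153] [0.01 0.01 1.  ]
[ 0.416 -0.335  0.127] [ 0.458 -0.099  0.153] [0.01 0.01 1.  ]
[ 0.391 -0.311  0.136] [ 0.479 -0.028  0.153] [0.   0.01 1.  ]
[ 0.366 -0.286  0.145] [0.488 0.05  0.152] [-0.    0.01  1.  ]
[ 0.341 -0.26   0.152] [0.484 0.131 0.15 ] [ 0. -0.  1.]
u 1.0 zmin 0.17393455338340452 end [ 0.35160368 -0.27125678  0.22062193]
[[16.0, -4.0, -37.0, 0.01, 0.0, 0.01], [33.0, -6.0, -73.0, 0.02, 0.01, 0.01], [51.0, -8.0, -108.0, 0.02, 0.01, 0.02], [72.0, -8.0, -143.0, 0.03, 0.02, 0.03], [93.0, -8.0, -176.0, 0.04, 0.02, 0.03], [101.0, -7.0, -188.0, 0.04, 0.02, 0.04]]
```

```bash
python3 - <<'E'
from tr import *
j=state()["joints"]
A,c1=tj([.39,-.30],.155,np.radians(-48),j);print(A.round(2),c1)
B,c2=tj(mat-.2*X,.15,np.radians(-4),A*[0,1,1,1,1,1]);print(B.round(2))
for u in np.linspace(0,1,7):print(can(A+u*(B-A))[0].round(3))
np.save("A.npy",A);np.save("B.npy",B)
rows(A,n=12,mm=25)
E
```

```text
[-0.91  0.33  2.31  2.95  0.28  1.7 ] 1.3610546916984596e-30
[0.11 0.36 2.26 3.62 0.29 1.24]
[ 0.39  -0.3    0.155]
[ 0.434 -0.239  0.155]
[ 0.468 -0.172  0.155]
[ 0.491 -0.099  0.155]
[ 0.501 -0.023  0.154]
[0.499 0.054 0.152]
[0.484 0.131 0.15 ]
u 1.0 zmin 0.171633468444974 end [ 0.3992873  -0.30999611  0.22389706]
[[6.0, -1.0, -24.0, 0.01, -0.0, 0.01], [14.0, -1.0, -48.0, 0.01, -0.0, 0.01], [22.0, -1.0, -72.0, 0.02, -0.0, 0.02], [31.0, -1.0, -95.0, 0.02, -0.0, 0.02], [41.0, -1.0, -118.0, 0.03, -0.0, 0.03], [52.0, -1.0, -140.0, 0.03, -0.0, 0.04], [56.0, -1.0, -148.0, 0.04, -0.0, 0.04]]
```

Emit:
{"fn": "arm_command", "kwargs": {
  "rows": [
    [4,0,-14,0,0,0],
    [12,0,-38,0.01,0,0.01],
    [20,-1,-64,0.02,0,0.01],
    [31,-1,-95,0.02,0,0.02],
    [41,-1,-118,0.03,0,0.03],
    [52,-1,-140,0.03,0,0.04],
    [56,-1,-148,0.04,0,0.04],
    [56,-1,-148,0.04,0,0.04]
  ]
}}

```text
t: 15.55
tcp_pos: [0.3969, -0.307, 0.223]
ee_rot: [0.977, 2.191, -0.405]
ft_force: [-0.6, -0.4, -2.8]
finger_gap: 0.687
```

```bash
python3 - <<'E'
from tr import *
log()
rows(np.load("B.npy"),n=12,mm=38,step=.11)
print(can(state()["joints"]))
E
```

```text
t 15.55 j [-0.911, 0.324, 2.31, 2.964, 0.275, 1.69] p [0.3969, -0.307, 0.223] F [-0.6, -0.4, -2.8] gap 0.687
x,y,z axes [[-0.476, 0.528, -0.703], [0.745, 0.667, -0.002], [0.468, -0.525, -0.711]]
u 0.9778870367126167 zmin 0.2191828127694656 end [0.50034417 0.11996528 0.21918281]
[[4.0, 37.0, -5.0, -0.05, -0.0, -0.05], [11.0, 74.0, -12.0, -0.09, -0.01, -0.09], [19.0, 110.0, -20.0, -0.14, -0.01, -0.14], [30.0, 145.0, -31.0, -0.18, -0.01, -0.18], [42.0, 179.0, -43.0, -0.23, -0.01, -0.23], [57.0, 211.0, -57.0, -0.27, -0.01, -0.27], [73.0, 241.0, -73.0, -0.31, -0.01, -0.31], [92.0, 270.0, -91.0, -0.36, -0.01, -0.36], [111.0, 296.0, -109.0, -0.4, -0.01, -0.4], [133.0, 321.0, -129.0, -0.45, -0.01, -0.45], [155.0, 343.0, -151.0, -0.49, -0.01, -0.49], [179.0, 362.0, -173.0, -0.53, -0.01, -0.54]]
(array([ 0.38733279, -0.29662814,  0.15418479]), array([ 0.0043442 , -0.00482701,  0.99997891]))
```

Emit:
{"fn": "arm_command", "kwargs": {
  "rows": [
    [3,25,-4,-0.03,0,-0.03],
    [10,68,-11,-0.09,-0.01,-0.09],
    [19,110,-20,-0.14,-0.01,-0.14],
    [30,145,-31,-0.18,-0.01,-0.18],
    [42,179,-43,-0.23,-0.01,-0.23],
    [57,211,-57,-0.27,-0.01,-0.27],
    [73,241,-73,-0.31,-0.01,-0.31],
    [92,270,-91,-0.36,-0.01,-0.36],
    [111,296,-109,-0.4,-0.01,-0.4],
    [133,321,-129,-0.45,-0.01,-0.45],
    [155,343,-151,-0.49,-0.01,-0.49],
    [179,362,-173,-0.53,-0.01,-0.54]
  ]
}}

```text
t: 16.75
tcp_pos: [0.5006, 0.1214, 0.2185]
ee_rot: [0.092, 2.355, -0.049]
ft_force: [0.6, 0.0, -3.4]
finger_gap: 0.683
```

```bash
python3 - <<'E'
from tr import *
from plant import *
log()
print(can(state()["joints"]))
for n in ("top","wrist","side"):
    c=capture(n);cv2.imwrite(f"pics/{n}10.png",c["color"][:,:,::-1]);np.savez(f"pics/{n}10.npz",**{k:c[k] for k in("K","R","t")})
j=state()["joints"];az=np.radians(-4)
for d,zb in ((.2,.045),(.15,.045),(.1,.045),(.05,.045),(0,.045),(0,.025),(0,.016)):
    g,R=tgt(mat-d*X,zb,az);x,c=ik(g,R,j);print(d,zb,rel(g,R),x.round(2),"%.0e"%c)
E
```

```text
t 16.75 j [0.098, 0.36, 2.259, 3.629, 0.285, 1.222] p [0.5006, 0.1214, 0.2185] F [0.6, 0.0, -3.4] gap 0.683
x,y,z axes [[-0.705, 0.052, -0.707], [0.081, 0.997, -0.008], [0.705, -0.063, -0.707]]
(array([0.48690821, 0.12188324, 0.14965195]), array([0.00127165, 0.00581981, 0.99998226]))
0.2 0.045 ([75.3, 9.1, 72.1], [-0.013, -0.002, -0.005]) [0.11 0.7  2.35 3.35 0.69 1.54] 1e-29
0.15 0.045 ([40.0, 6.6, 107.4], [-0.013, -0.002, -0.005]) [0.08 0.68 2.23 3.34 0.56 1.5 ] 2e-30
0.1 0.045 ([4.7, 4.1, 142.7], [-0.013, -0.002, -0.005]) [0.05 0.68 2.12 3.34 0.45 1.47] 4e-32
0.05 0.045 ([-30.7, 1.6, 178.0], [-0.013, -0.002, -0.005]) [0.03 0.69 2.   3.36 0.35 1.44] 5e-19
0 0.045 ([-66.0, -0.9, 213.3], [-0.013, -0.002, -0.005]) [0.02 0.71 1.89 3.39 0.25 1.39] 1e-31
0 0.025 ([-51.9, -0.7, 227.4], [-0.013, -0.002, -0.005]) [0.02 0.76 1.89 3.35 0.3  1.43] 1e-19
0 0.016 ([-45.5, -0.6, 233.8], [-0.013, -0.002, -0.005]) [0.02 0.77 1.89 3.34 0.32 1.44] 1e-21
```

View pics/top10.png

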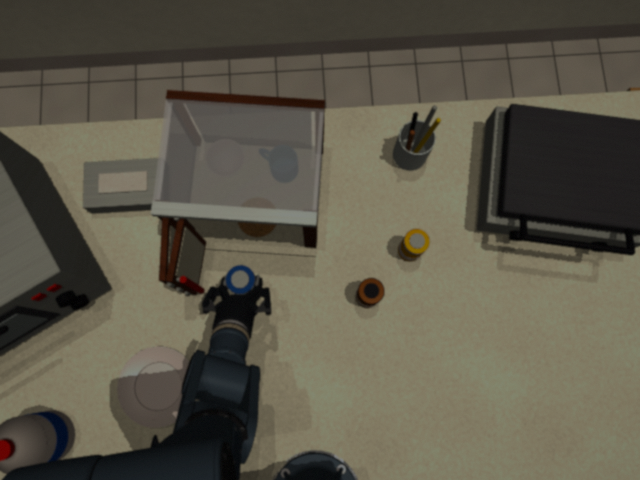

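View pics/wrist10.png

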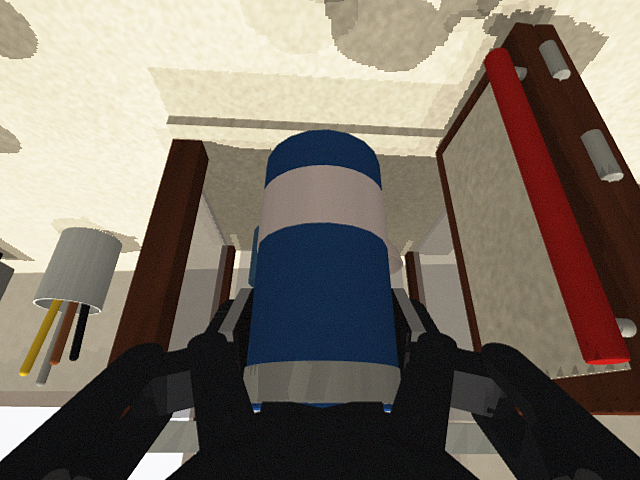

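View pics/side10.png

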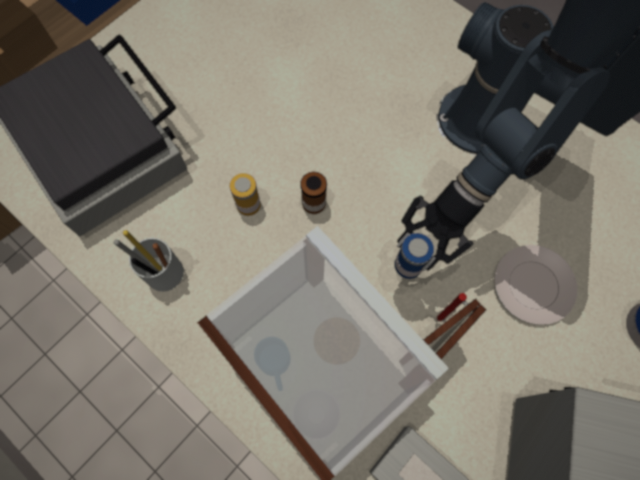

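The top view shows the canister at (240,280) in front of the opening, with the pull bar about 25–30 mm left of the gripper. I'll go in keeping slightly right.

Emit:
{"fn": "arm_command", "kwargs": {
  "rows": [
    [10,-2,14,0,0,0],
    [26,-4,36,-0.005,0,0],
    [40,-5,60,-0.01,0,-0.005],
    [42,-5,82,-0.013,0,-0.005],
    [33,-5,106,-0.013,0,-0.005],
    [19,-5,126,-0.013,0,-0.005],
    [4,-5,143,-0.013,0,-0.005],
    [4,-5,143,-0.013,0,-0.005]
  ]
}}

```text
t: 17.7
tcp_pos: [0.6021, 0.1062, 0.1148]
ee_rot: [0.082, 2.349, -0.037]
ft_force: [-0.1, 0.3, -1.8]
finger_gap: 0.683
```

```bash
python3 - <<'E'
from tr import *
from plant import *
log()
print(can(state()["joints"]))
for n in ("wrist",):
    c=capture(n);cv2.imwrite(f"pics/{n}11.png",c["color"][:,:,::-1]);np.savez(f"pics/{n}11.npz",**{k:c[k] for k in("K","R","t")})
j=state()["joints"];az=np.radians(-4)
for d,zb in ((.05,.045),(0,.045),(0,.016)):
    g,R=tgt(mat-d*X,zb,az);x,c=ik(g,R,j);print(d,zb,rel(g,R),x.round(2),"%.0e"%c)
E
```

```text
t 17.7 j [0.027, 0.682, 2.117, 3.303, 0.451, 1.492] p [0.6021, 0.1062, 0.1148] F [-0.1, 0.3, -1.8] gap 0.683
x,y,z axes [[-0.701, 0.048, -0.711], [0.071, 0.998, -0.002], [0.709, -0.051, -0.703]]
(array([0.58879162, 0.1070013 , 0.04583431]), array([-4.65762560e-03, -1.88032920e-04,  9.99989136e-01]))
0.05 0.045 ([-33.0, 7.4, 33.3], [-0.002, 0.0, -0.002]) [0.03 0.69 2.   3.36 0.35 1.44] 3e-26
0 0.045 ([-68.3, 4.4, 68.6], [-0.002, 0.0, -0.002]) [0.02 0.71 1.89 3.39 0.25 1.39] 9e-27
0 0.016 ([-47.7, 4.5, 89.1], [-0.002, 0.0, -0.002]) [0.02 0.77 1.89 3.34 0.32 1.44] 1e-31
```

View pics/wrist11.png

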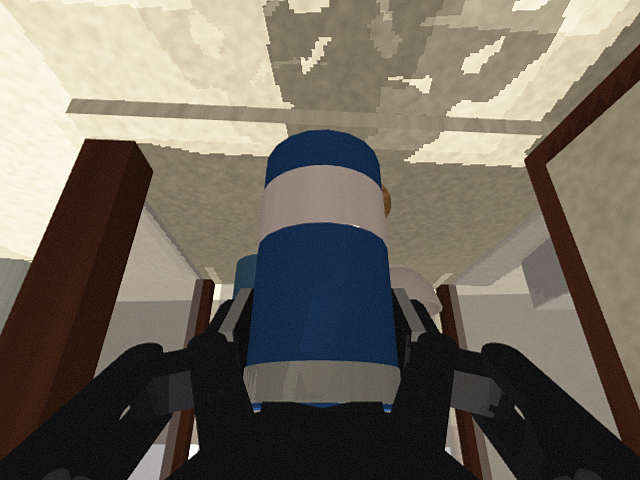

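The canister is between the posts, and the mat's edge shows just to the right of the band at (386,200). Going in.

Emit:
{"fn": "arm_command", "kwargs": {
  "rows": [
    [-10,2,10,0,0,0],
    [-22,4,22,0,0,0],
    [-34,5,34,0,0,0],
    [-46,5,46,0,0,0],
    [-58,5,58,0,0,0],
    [-68,4.5,68.5,0,0,0],
    [-68,4.5,68.5,0,0,0],
    [-60,4.5,77,0,0,0],
    [-52,4.5,84,0,0,0]
  ]
}}

```text
t: 18.65
tcp_pos: [0.6936, 0.1043, 0.0899]
ee_rot: [0.082, 2.357, -0.036]
ft_force: [-0.1, -0.5, -4.0]
finger_gap: 0.689
```

```bash
python3 - <<'E'
from tr import *
from plant import *
log()
print(can(state()["joints"]))
for n in ("wrist","top","side"):
    c=capture(n);cv2.imwrite(f"pics/{n}12.png",c["color"][:,:,::-1]);np.savez(f"pics/{n}12.npz",**{k:c[k] for k in("K","R","t")})
t=cv2.imread("pics/top12.png")[150:300,130:340];s=cv2.imread("pics/side12.png")[225:405,290:500]
cv2.imwrite("pics/z12.png",np.hstack([cv2.resize(t,(420,300),interpolation=2),cv2.resize(s,(350,300),interpolation=2)]))
j=state()["joints"];az=np.radians(-4)
for d,zb in ((0,.018),(0,.014)):
    g,R=tgt(mat-d*X,zb,az);print(d,zb,rel(g,R))
E
```

```text
t 18.65 j [0.017, 0.761, 1.897, 3.353, 0.304, 1.429] p [0.6936, 0.1043, 0.0899] F [-0.1, -0.5, -4.0] gap 0.689
x,y,z axes [[-0.707, 0.048, -0.706], [0.07, 0.998, -0.002], [0.704, -0.051, -0.708]]
(array([0.67975719, 0.10507659, 0.02104325]), array([ 2.99958307e-03, -5.23895030e-04,  9.99995364e-01]))
0 0.018 ([-0.5, 0.0, 3.4], [-0.002, -0.005, -0.001])
0 0.014 ([2.3, 0.1, 6.3], [-0.002, -0.005, -0.001])
```

View pics/wrist12.png

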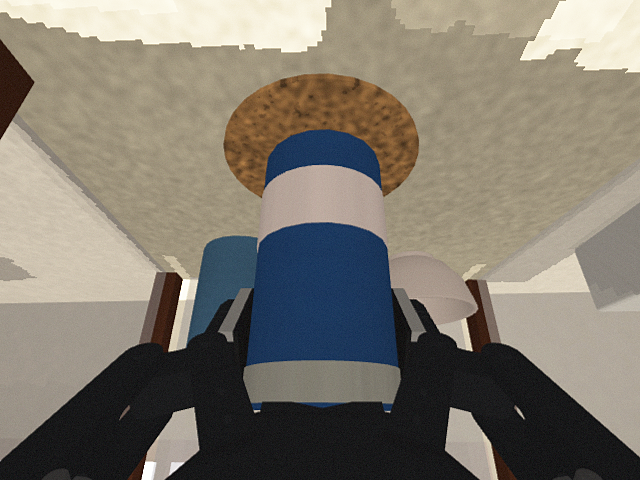

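View pics/z12.png

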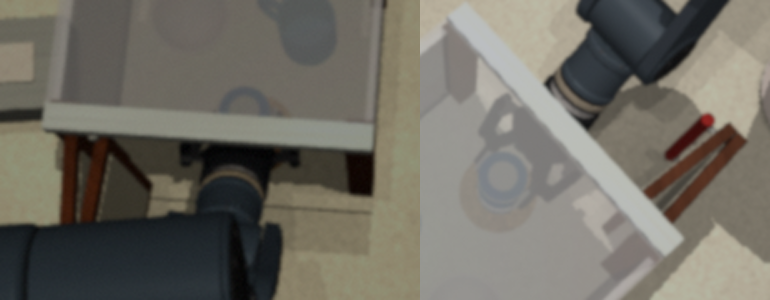

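```bash
python3 - <<'E'
from h import *
f=plane("wrist12",(321,73.5),.015);l=plane("wrist12",(224,142),.015);r=plane("wrist12",(419,142),.015)
print("mat front",f,"L/R",l,r, (l+r)/2);k=plane("wrist12",(323,130),.021);print("can near",k)
# circle from 3 pts
A=np.array([f,l,r])[:,:2];M=np.c_[2*A,np.ones(3)];s=np.linalg.solve(M,(A**2).sum(1));print("mat c",s[:2],np.sqrt(s[2]+s[0]**2+s[1]**2))
E
```

```text
mat front [0.62901322 0.1087738  0.015     ] L/R [0.66455709 0.05643815 0.015     ] [0.67152544 0.15589365 0.015     ] [0.66804126 0.1061659  0.015     ]
can near [0.65396746 0.10789916 0.021     ]
mat c [0.68021903 0.10531266] 0.05132264925982616
```

The wrist view shows the mat symmetric about the canister (columns 224–418, centre 321; canister 323). The mat's centre computes to (0.680, 0.105), which matches the canister. Lowering gently.

Emit:
{"fn": "arm_command", "kwargs": {
  "rows": [
    [1.5,0,1.5,0,-0.003,0],
    [2.5,0,2.5,0,-0.003,0],
    [3.5,0,3.5,0,-0.003,0],
    [4.2,0,4.2,0,-0.003,0],
    [4.2,0,4.2,0,-0.003,0]
  ]
}}

```text
t: 19.3
tcp_pos: [0.6938, 0.1045, 0.0839]
ee_rot: [0.081, 2.354, -0.037]
ft_force: [-0.9, 0.2, 1.2]
finger_gap: 0.691
```

Emit:
{"fn": "arm_command", "kwargs": {
  "rows": [
    [0,0,0,0,0,0],
    [0,0,0,0,0,0],
    [0,0,0,0,0,0],
    [0,0,0,0,0,0],
    [0,0,0,0,0,0]
  ],
  "fingers": 85
}}

```text
t: 19.8
tcp_pos: [0.694, 0.1044, 0.0841]
ee_rot: [0.081, 2.354, -0.037]
ft_force: [0.1, 0.3, 0.5]
finger_gap: 0.994
```

```bash
python3 - <<'E'
from tr import *
from plant import *
log()
for n in ("wrist",):
    c=capture(n);cv2.imwrite(f"pics/{n}13.png",c["color"][:,:,::-1]);np.savez(f"pics/{n}13.npz",**{k:c[k] for k in("K","R","t")})
s=state();R0=Ro.from_rotvec(s["ee_rot"]);T=np.array(s["tcp_pos"])
for d,b in ((.06,0),(.08,.0),(.08,.06),(.08,.13)):
    pos=T-d*R0.as_matrix()[:,2]-b*np.r_[X,0];x,c=ik(pos,R0,s["joints"]);print(d,b,pos.round(3),rel(pos),x.round(2),"%.0e"%c)
E
```

```text
t 19.8 j [0.018, 0.774, 1.898, 3.343, 0.322, 1.439] p [0.694, 0.1044, 0.0841] F [0.1, 0.3, 0.5] gap 0.994
x,y,z axes [[-0.704, 0.047, -0.708], [0.069, 0.998, -0.002], [0.706, -0.051, -0.706]]
0.06 0 [0.652 0.108 0.126] ([0.0, -0.0, -60.0], [0.0, 0.0, 0.0]) [0.03 0.67 1.99 3.37 0.31 1.42] 3e-19
0.08 0.0 [0.637 0.109 0.141] ([0.0, -0.0, -80.0], [0.0, 0.0, 0.0]) [0.03 0.63 2.02 3.39 0.3  1.4 ] 1e-30
0.08 0.06 [0.578 0.116 0.141] ([42.3, 3.6, -122.4], [0.0, 0.0, 0.0]) [0.05 0.61 2.15 3.37 0.41 1.45] 6e-25
0.08 0.13 [0.509 0.125 0.141] ([91.6, 7.9, -171.9], [0.0, 0.0, 0.0]) [0.1  0.61 2.31 3.36 0.57 1.5 ] 1e-24
```

View pics/wrist13.png

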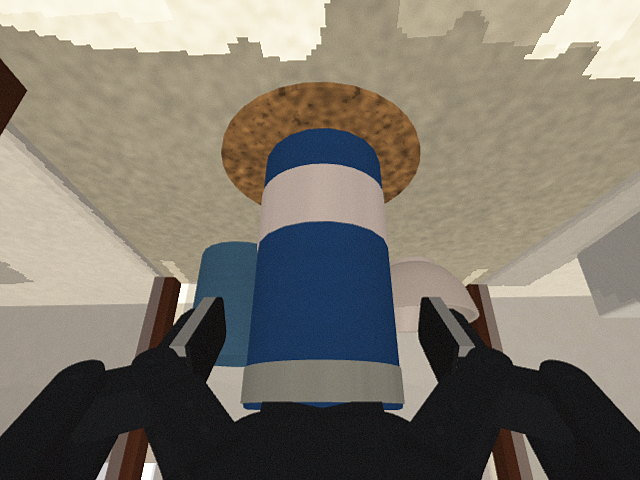

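Released and standing upright, centred on the mat. Retracting along the tool axis.

Emit:
{"fn": "arm_command", "kwargs": {
  "rows": [
    [0,0,-10,0,0,0],
    [0,0,-25,0,0,0],
    [0,0,-42,0,0,0],
    [0,0,-60,0,0,0],
    [0,0,-80,0,0,0],
    [15,-2,-98,0,0,0],
    [35,-5,-118,0,0,0],
    [55,-8,-138,0,0,0],
    [75,-10,-156,0,0,0],
    [92,-12,-172,0,0,0],
    [92,-12,-172,0,0,0]
  ]
}}

```text
t: 20.95
tcp_pos: [0.5018, 0.1058, 0.14]
ee_rot: [0.08, 2.36, -0.037]
ft_force: [0.0, 0.4, 1.0]
finger_gap: 0.998
```

```bash
python3 - <<'E'
from tr import *
from plant import *
log()
for n in ("wrist","top","side"):
    c=capture(n);cv2.imwrite(f"pics/{n}14.png",c["color"][:,:,::-1]);np.savez(f"pics/{n}14.npz",**{k:c[k] for k in("K","R","t")})
t=cv2.imread("pics/top14.png")[150:310,130:440];s=cv2.imread("pics/side14.png")[165:405,190:500]
cv2.imwrite("pics/z14.png",np.hstack([cv2.resize(t,(420,217),interpolation=2),cv2.resize(s,(280,217),interpolation=2)]))
print(proj("wrist14",[.68,.105,.13]),proj("wrist14",[.68,.105,.015]))
for n,w in (("tin",[.5746,-.2747,.1183]),("jar",[.4653,-.1585,.1193]),("bar",[.4994,.2424,.2445])): print(n,proj("side14",w),proj("top14",w))
E
```

```text
t 20.95 j [0.033, 0.607, 2.344, 3.274, 0.592, 1.531] p [0.5018, 0.1058, 0.14] F [0.0, 0.4, 1.0] gap 0.998
x,y,z axes [[-0.709, 0.047, -0.703], [0.069, 0.998, -0.003], [0.702, -0.051, -0.711]]
[333.55472376 345.26910023] [332.06687032 238.81541292]
tin [242.35781444 184.71093955] [416.63701725 241.09705633]
jar [313.3464339  183.07094718] [370.89982284 290.71524936]
bar [461.68809225 297.16328731] [183.03260422 279.29603542]
```

View pics/wrist14.png

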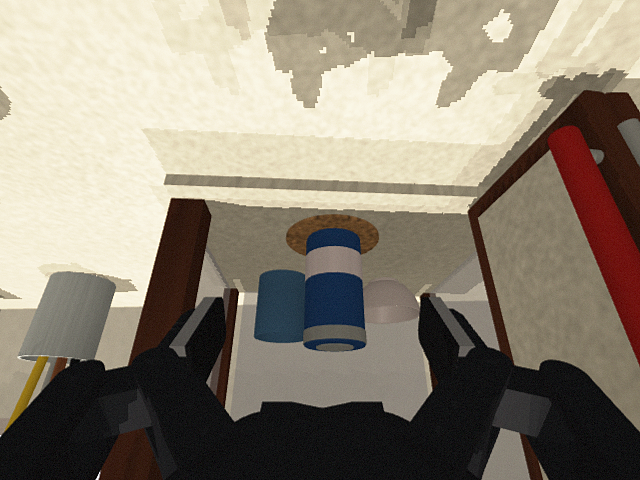

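View pics/side14.png

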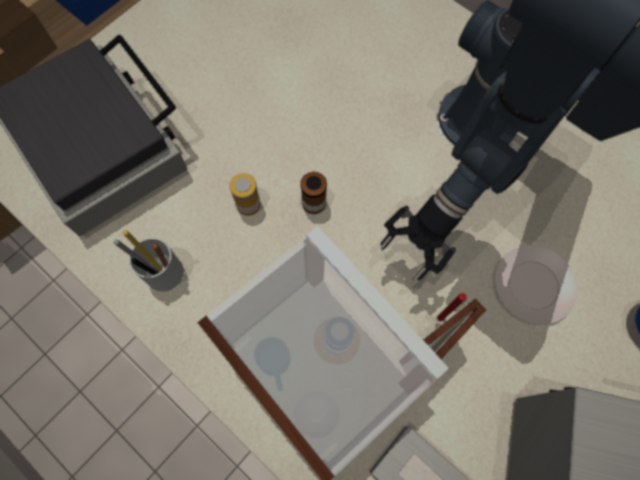

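The canister stands upright on the mat, with its lid at (334,346) in the wrist view against (333.6,345.3) predicted. The tin, jar and folded door are where they were, and the arm touches nothing.

```bash
python3 -c "
from plant import *
print(job_done())"
```

```text
the job is handed in; nothing more can be done
None
```

The door is folded back against its stop, and the blue canister stands upright on the cork mat, released, with the arm clear of everything. I handed the job in at about 21 s.

- **Door:** I pushed the red bar along its arc at about 2–4 N until the force rose to 13.5 N at the stop. Afterwards the bar measured (0.499, 0.242) m, against (0.499, 0.242) predicted for fully folded.
- **Canister:** I gripped it with the tool leaning 45°, reached in under the track, set it down at 15 mm height and let go. The last wrist picture shows its lid within 1 px of where it should be. The canister is within about 4 mm of the mat's centre.
- **Yellow tin and amber jar:** both are still at their starting places in the last side picture.

**Disagreements:**
- **Joint 6:** in the first leaning pose it read −2.854 against the stated −2.85 range. This was while the arm was free in the air. I moved off it at once into another wrist posture, but I can't tell whether it counts as passing the range.
- **Heights:** those measured from two views came out 2–4 mm high for the canister lid, tin, jar and bar, and about 9 mm high for the mat. I used the stated heights instead, and the contact at set-down agreed with them.

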